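# Build the stepped belt pulley on its axle

## Task

Build the stepped belt pulley for the model crane: thread the three plywood discs onto the axle of the stand, widest first, then the middle one, then the narrowest on top, and leave the stack pressed fully home, collar down on the board and discs flat on one another, standing straight over the centre of the board. The axle leans in its pivot and the collar is tight, so feel your way on and push gently (never more than about 25 N); leave everything else on the table alone.

Things in the scene. Friction and masses are not known exactly. Their poses are not given: they have to be found in the camera images.
- wide_center (a point): Plain plywood disc, the widest of three: 60 mm outer diameter, 14 mm thick, with a 14 mm hole straight through its centre. Starts lying flat on the table. The point is the centre of the disc, half-way up (7 mm above its underside); z is the disc's axis.
- middle_center (a point): Plain plywood disc, the middle-sized of three: 48 mm outer diameter, 14 mm thick, with a 14 mm hole straight through its centre. Starts lying flat on the table. The point is the centre of the disc, half-way up (7 mm above its underside); z is the disc's axis.
- narrow_center (a point): Plain plywood disc, the narrowest of three: 36 mm outer diameter, 14 mm thick, with a 14 mm hole straight through its centre. Starts lying flat on the table. The point is the centre of the disc, half-way up (7 mm above its underside); z is the disc's axis.
- stand: Axle stand: a square wooden board 110 x 110 mm fixed to the table, its top 18 mm above the table, a steel axle rising from its centre. Origin at table level under the board's centre, where the axle is pivoted; z is up, x and y along the board's sides. Push gently on it: it does not give downwards.
- axle_foot (a point): Pivot of the steel axle (12 mm diameter) on the board's top, not its tip. Upright, its flat, sharp-edged tip is 86 mm above the table. It rocks stiffly (3 N at the tip) and stays where pushed. It starts leaning in any direction, the tip 4 to 5.4 mm off the board's centre; no reading tells the lean. A disc that has caught the tip can push the axle upright.
- collar_home (a point): Centre of the top of the black collar when it is home, 28 mm above the table. The collar (28 mm diameter, 10 mm high) is a tight fit on the axle, slides under about 6 N and starts 6 to 12 mm above the board (not measured); the discs must push it down onto the board. With all home, the discs' centres are 35, 49 and 63 mm above the table.
- tape_c (a point): A red ring-shaped roll, 84 mm outer diameter, 22 mm high; point at its centre. Not part of the job.
- beaker_rim (a point): A small clear plastic cup, 60 mm across, 70 mm high; point at the centre of its mouth. Not part of the job.
- clamp: A blue bar clamp lying flat, about 160 x 70 mm, 20 mm high; origin at the middle of its long bar, at table level. Not part of the job.
- pen: A black pen, 12 mm thick, about 130 mm long, lying on the table; origin under its middle. Not part of the job.
- offcut: A wooden offcut 45 x 70 x 20 mm; origin under its centre. Not part of the job.
Mind the look-alikes: they are no part of the job. Leave any blue or yellow look-alike of the part that bears narrow_center alone.

How it is judged:
On the way, in this order (a step that is already met when the one before it is completed fails the run):
1. the widest disc is threaded on the axle (z of wide_center in the frame of stand below 0.083 m and horizontal distance between wide_center and stand below 0.01 m), for 0.1 s.
2. the middle-sized disc is threaded on the axle after the one before it (z of middle_center in the frame of stand below 0.083 m and horizontal distance between middle_center and stand below 0.01 m), for 0.1 s.
3. the narrowest disc is threaded on the axle after the one before it (z of narrow_center in the frame of stand below 0.083 m and horizontal distance between narrow_center and stand below 0.01 m), for 0.1 s.
At the end, for the whole second after the job is handed in: All three discs are on the axle and at rest: widest, middle, narrowest from the bottom up, their centres 35, 49 and 63 mm above the table (each within 2.5 mm), within 3.5 mm of the upright line through the board's centre, and level within 0.08 rad (z of wide_center in the frame of stand between 0.0325 and 0.0375 m and horizontal distance between each of wide_center, middle_center, narrow_center and stand below 0.0035 m and angle between each of wide_center, middle_center, narrow_center's own z axis and vertical below 0.08 rad and linear speed of each of wide, middle, narrow below 0.02 m/s and z of middle_center in the frame of stand between 0.0465 and 0.0515 m and z of narrow_center in the frame of stand between 0.0605 and 0.0655 m); the robot touches nothing.
It fails at once if a disc is forced: pressed against the axle, the collar or the stand with more than 30 N (contact force between any of wide, middle, narrow and stand above 30 N).
It fails at once if the gripper itself pushes on the stand or axle with more than 30 N (contact force between the arm and stand above 30 N).
It fails at once if a bystander is moved by more than 30 mm (distance of any of tape_c, beaker_rim, clamp, pen, offcut from where it was at the start of the episode above 0.03 m).
It also fails if it takes over 72 s, if anything falls off the work surface, if the arm or the gripper's body presses on something with over 40 N, if the wrist force passes 120 N, or if a joint passes its speed limit or range.

## Robot

A 6-joint arm with a two-finger parallel gripper is mounted at the origin on the work surface. World frame = base frame: x ahead of the robot, y to its left, z up, the work surface at z = 0. Lengths are in m, angles in rad, forces in N, time in s.
With the tool pointing down it reaches from about 0.3 to 0.875 m from the base axis. Payload 6.4 kg.
Tool frame: the origin (TCP) lies midway between the tips of the shut fingers; the grasp point (between the pads) lies 19 mm behind it; z points along the fingers, y is the direction in which the jaws open and shut (so a half turn about z gives the same grasp; the last joint's range is limited). The gripper opens to 85 mm and grips with 20 to 120 N. Pads are 22 mm wide; open, the fingers measure 114 mm over their backs; the gripper's body (76 mm by 85 mm) begins 54 mm behind the grasp point. The pads swing forward as they close: fully open they stand 13 mm farther back than shut.
Start: joints at [0.905, 0.181, 1.607, -0, 1.354, -0.206], TCP at [0.255, 0.515, 0.231] pointing down, gripper open.
Joint ranges: [-2.99, 2.99], [-0.89, 2.07], [0.3, 2.58], [-1.14, 4.28], [0, 2.63], [-3.12, 3.12]. Speed limits (rad/s): [2.57, 2.57, 3.01, 3.14, 3.14, 3.14].

## Interface

Orientations are given as a unit quaternion [w, x, y, z].
In Python, from bench import ctrl gives the robot as it stands.
- The arm moves only by the tool apply_moves, never from a script. Its argument "plan" is a list of rows, each an object with "translation": the shift along the tool's x, y, z in m, a list of three; "angular": the turn, a rotation vector about the tool's x, y, z in rad, a list of three; "hand": the finger opening in m, from 0 to 0.0854. In form: [{"translation": [x, y, z], "angular": [rx, ry, rz], "hand": hand}, ...]. A call has 1 to 10 rows; each row shifts and turns the commanded pose from where the row before left it, along the tool's axes as they then stand; what a row does not reach is not made up. A row lasts 1/8 s, in which the tool goes at most 62.5 mm and 10.7 degrees, less where a joint would pass 70% of its speed; a pose out of reach is approached as far as the arm can. A call with a gripper value outside its range is refused whole. The fingers move at their own pace and stop on an object; the grip force is fixed at half the most. Time passes only in rows, so rows that do not move let the fingers close. It gives the time, the measured TCP pose, the force and the opening at its end, in the units of the state.
- ctrl.get_obs(): the state, without advancing time (a new reading comes with each control period).
- ctrl.camera(name): name is "scene" or "top" or "wrist"; returns a dict with "img" (400x640x3 uint8, red, green, blue), "K" (3x3 intrinsics, pixels), "eye" and "orientation" of the camera in the world. Camera axes: x right, y up, looking along -z (the intrinsics and any distortion apply to the point x, -y, -z); pixel columns grow to the right and rows downward; lengths in m; the calibration is good to about 2 mm. A picture is of the moment at which its call begins. There is no depth.
- ctrl.hand_in(): hands the job in, once; it reports no verdict.
The state is a dict: "time_s": time; "q": joint angles; "dq": joint speeds; "joint_efforts": joint torques, N m; "eef_pos": TCP position; "eef_rot": TCP orientation; "wrist_force": force on the tool from outside, world axes, zero at the start; "torque": the same for the moment, N m; "opening": opening from 0.0 (shut) to 1.0 (fully open).
Only numpy, scipy, OpenCV 4.12 (cv2) and the standard library are available. Lean on these libraries where they do the work, as an engineer would, in place of code of your own. Each camera call takes 0.05 s, during which the arm holds its last target.

## Working session

There is one attempt and no reset: what is moved stays moved. The work goes in short steps, Python scripts to look and compute and a tool call to move; the robot and the scene stay as the last step left them, time stands still between calls to the robot, and variables do not carry over. Pictures are saved under pics/ and viewed, and the job is handed in when it is done.

Besides the shell and the picture viewer there is one more tool, called as a command line: name --argument value ..., lists and objects as JSON in quotes. apply_moves: Moves the arm, as the interface text tells. Its arguments: {"type":"object","properties":{"plan":{"type":"array","items":{"type":"object","properties":{"translation":{"type":"array","items":{"type":"number"}},"angular":{"type":"array","items":{"type":"number"}},"hand":{"type":"number"}}}}},"required":["plan"]}

```bash
ls; mkdir -p pics
python3 - <<'E'
from bench import ctrl
import cv2
o=ctrl.get_obs();print(o)
for n in ["scene","top","wrist"]:
    c=ctrl.camera(n);cv2.imwrite(f"pics/{n}0.png",c["img"][:,:,::-1]);print(n,c["K"],c["eye"],c["orientation"],[k for k in c])
E
```

```text
pics
{'time_s': 0.0, 'q': array([ 9.04685890e-01,  1.81609036e-01,  1.60803564e+00, -2.34324041e-05,
        1.35380644e+00, -2.06291759e-01]), 'dq': array([ 0.00162372, -0.00234848, -0.00157847,  0.00015433,  0.00051681,
       -0.00084904]), 'joint_efforts': array([-1.11181831e-03, -4.44893575e+01, -3.51319706e+01, -5.96244063e-04,
        9.44548199e-03,  1.40983664e-05]), 'eef_pos': array([0.25480014, 0.51482072, 0.23033258]), 'eef_rot': array([-3.82230902e-04,  2.27886684e-01,  9.73687217e-01, -8.47052557e-04]), 'wrist_force': array([-0.1619423 ,  0.01195584,  0.18457147]), 'torque': array([-0.0360829 , -0.05725427, -0.02708609]), 'opening': 1.000526277799453}
scene [[386.19084285   0.         316.35078432]
 [  0.         386.19084285 190.79630434]
 [  0.           0.           1.        ]] [1.08480071 0.37541751 0.47229975] [0.39946611 0.22098117 0.42822505 0.77988298] ['img', 'K', 'eye', 'orientation']
top [[430.23353178   0.         322.23756374]
 [  0.         430.23353178 205.955408  ]
 [  0.           0.           1.        ]] [0.40205599 0.02360077 1.06235717] [ 0.70527942  0.06336627 -0.06912415 -0.70270015] ['img', 'K', 'eye', 'orientation']
wrist [[286.94462661   0.         312.85736416]
 [  0.         286.94462661 196.57835049]
 [  0.           0.           1.        ]] [0.18827516 0.54698421 0.3736291 ] [ 0.84039328 -0.12597268 -0.07780805  0.52135969] ['img', 'K', 'eye', 'orientation']
```

View pics/scene0.png

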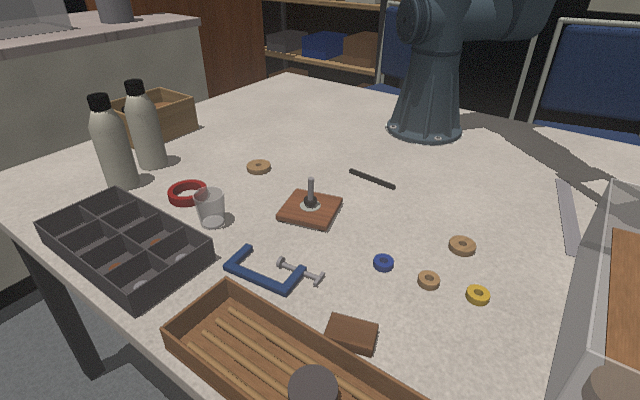

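View pics/top0.png

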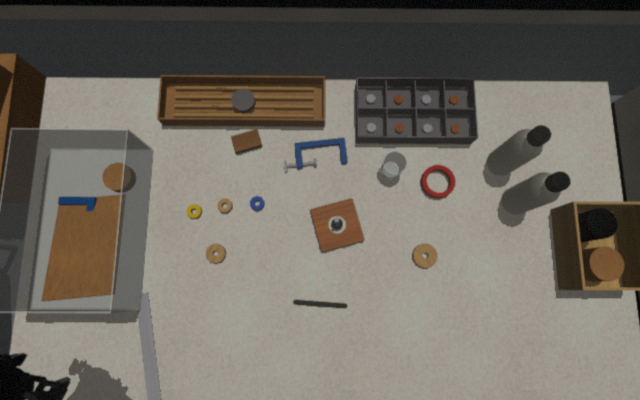

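View pics/wrist0.png

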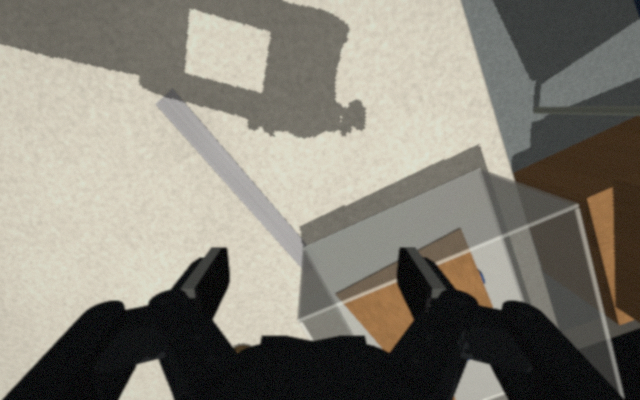

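```bash
cat > h.py <<'E'
from bench import ctrl
import numpy as np, cv2
from scipy.spatial.transform import Rotation as R
def rot(q): return R.from_quat([q[1],q[2],q[3],q[0]])
def ray(c,u,v):
    K=c["K"];d=np.array([(u-K[0,2])/K[0,0],-(v-K[1,2])/K[1,1],-1.]);return rot(c["orientation"]).apply(d)
def onz(c,u,v,z):
    d=ray(c,u,v);e=np.array(c["eye"]);return e+d*(z-e[2])/d[2]
def proj(c,p):
    x=rot(c["orientation"]).inv().apply(np.array(p)-c["eye"]);K=c["K"]
    return K[0,0]*x[0]/-x[2]+K[0,2], K[1,1]*-x[1]/-x[2]+K[1,2]
def crop(c,u,v,r,s,fn):
    u,v=int(u),int(v);i=c["img"][max(0,v-r):v+r,max(0,u-r):u+r,::-1];cv2.imwrite(fn,cv2.resize(i,None,fx=s,fy=s,interpolation=cv2.INTER_CUBIC))
E
python3 - <<'E'
from h import *
c=ctrl.camera("top");im=c["img"]
tiles=[cv2.resize(im[v-20:v+20,u-20:u+20,::-1],(260,260),interpolation=cv2.INTER_CUBIC) for u,v in [(425,256),(216,254),(225,206),(257,203),(194,211)]]
s=ctrl.camera("scene")["img"]
t2=[cv2.resize(im[195:255,305:370,::-1],(282,260),interpolation=cv2.INTER_CUBIC),cv2.resize(s[170:235,270:350,::-1],(320,260),interpolation=cv2.INTER_CUBIC)]
a=np.hstack(tiles[:3]);b=np.hstack(t2+[tiles[3][:,:178]])
cv2.imwrite("pics/z1.png",np.vstack([a,b]))
hsv=cv2.cvtColor(im,cv2.COLOR_RGB2HSV)
for u,v in [(425,256),(216,254),(225,206),(336,225)]:
    print(u,v,hsv[v-14:v+15:4,u],hsv[v-16,u-16])
E
```

```text
425 256 [[ 19  27 158]
 [ 17 119 139]
 [ 17 126 138]
 [ 19  30 121]
 [ 17  61 139]
 [ 17 120 142]
 [ 17 124 136]
 [ 21  26 159]] [ 21  22 159]
216 254 [[ 21  27 160]
 [ 17 108 142]
 [ 17 122 138]
 [ 22  26 146]
 [ 17  95 137]
 [ 18 122 140]
 [ 17  27 133]
 [ 19  22 159]] [ 23  26 157]
225 206 [[ 23  26 158]
 [ 21  26 159]
 [ 17 127 139]
 [ 17  28 129]
 [ 18  94 146]
 [ 19  93  96]
 [ 21  25 161]
 [ 20  24 161]] [ 19  26 154]
336 225 [[ 12 150 121]
 [ 14  95 113]
 [ 10   6 130]
 [ 30   9  60]
 [ 23  23  44]
 [ 38  22 127]
 [ 13 147 123]
 [ 12 143 121]] [ 12 142 120]
```

View pics/z1.png

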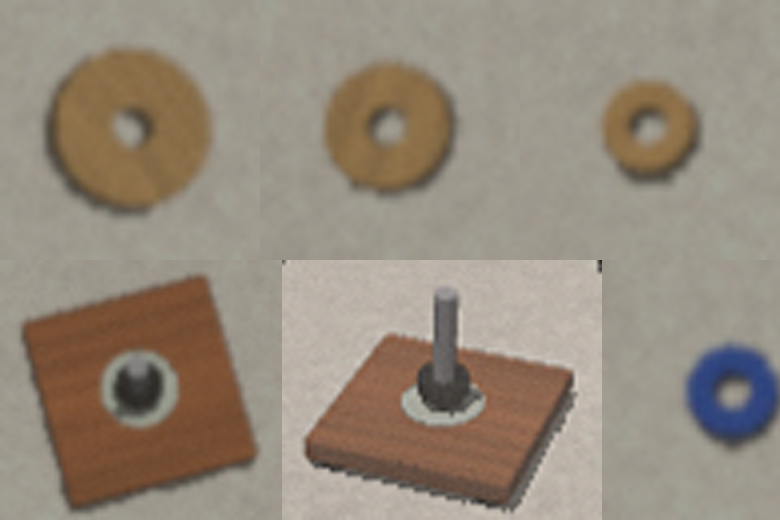

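Run:
```python
from h import *
c=ctrl.camera("top");s=ctrl.camera("scene")
def comp(c,u,v,lo,hi,nm,z):
    hsv=cv2.cvtColor(c["img"],cv2.COLOR_RGB2HSV);m=cv2.inRange(hsv,lo,hi)
    cs,_=cv2.findContours(m,cv2.RETR_EXTERNAL,cv2.CHAIN_APPROX_NONE)
    k=min(cs,key=lambda k:abs(cv2.pointPolygonTest(k,(u,v),True)-8) if cv2.contourArea(k)>30 else 1e9)
    P=np.array([onz(c,*p[0],z)[:2] for p in k]).astype(np.float32)
    h=cv2.minAreaRect(P*1000);e=cv2.fitEllipse(P*1000);print(nm,cv2.contourArea(k),"rect",h,"ell",e)
    return k,P
for nm,u,v in [("wide",425,256),("mid",216,254),("nar",225,206)]:
    comp(c,u,v,(8,65,60),(28,255,255),nm,.014)
for nm,u,v in [("wide",258,167),("mid",462,245),("nar",428,279)]:
    comp(s,u,v,(5,65,60),(28,255,255),nm+"S",.007)
k,P=comp(c,336,225,(3,80,60),(20,255,255),"board",.018)
h=cv2.boxPoints(cv2.minAreaRect(P*1000));print(h, h.mean(0))
comp(s,310,210,(0,80,40),(20,255,255),"boardS",.018)
print("pix of board centre",proj(s,[*h.mean(0)/1000,.086]),proj(c,[*h.mean(0)/1000,.086]))
```

```text
wide 439.5 rect ((479.739013671875, -234.72247314453125), (55.7247428894043, 58.647979736328125), 0.21199148893356323) ell ((480.15289306640625, -234.0437469482422), (56.846656799316406, 58.31080627441406), 23.283618927001953)
mid 277.0 rect ((482.7523193359375, 273.978759765625), (45.92182540893555, 46.33613586425781), 0.21307608485221863) ell ((483.7958679199219, 274.461181640625), (44.72126770019531, 46.42303466796875), 140.2259979248047)
nar 143.0 rect ((602.5258178710938, 257.3798522949219), (34.39995193481445, 32.88356018066406), 45.95780944824219) ell ((601.9815063476562, 257.52850341796875), (32.90239715576172, 34.90425491333008), 119.6253890991211)
wideS 262.0 rect ((480.8550720214844, -236.47613525390625), (78.96167755126953, 55.213314056396484), 41.585731506347656) ell ((480.9159851074219, -236.14569091796875), (57.37569046020508, 77.03585815429688), 132.6028289794922)
midS 427.0 rect ((483.1993408203125, 274.4709777832031), (61.29047775268555, 45.9326286315918), 4.248097896575928) ell ((483.3295593261719, 274.9042663574219), (46.84422302246094, 60.67427444458008), 99.2418
[... 263 characters left out ...]
28125, -20.0269775390625), (108.92125701904297, 108.6899642944336), 15.436003684997559) ell ((553.7626342773438, -19.730745315551758), (124.94661712646484, 125.72303009033203), 66.88021850585938)
[[486.90063   17.862349]
 [515.8297   -86.907   ]
 [620.822    -57.916306]
 [591.89294   46.853043]] [553.8613   -20.026978]
boardS 1369.5 rect ((562.8822631835938, -16.016197204589844), (120.00386047363281, 110.31976318359375), 16.044963836669922) ell ((564.4078369140625, -14.674534797668457), (126.28485107421875, 130.20457458496094), 131.26100158691406)
pix of board centre (np.float64(310.0060095056144), np.float64(176.517738768359)) (np.float64(337.83489718064754), np.float64(220.40228926601793))
```

apply_moves --plan '[{"translation": [0, 0, 0], "angular": [0, 0, -0.154], "hand": 0.085}, {"translation": [0, 0, 0], "angular": [0, 0, -0.154], "hand": 0.085}, {"translation": [0, 0, 0], "angular": [0, 0, -0.154], "hand": 0.085}, {"translation": [-0.025, -0.045, 0], "angular": [0, 0, 0], "hand": 0.085}, {"translation": [-0.025, -0.045, 0], "angular": [0, 0, 0], "hand": 0.085}, {"translation": [-0.025, -0.045, 0], "angular": [0, 0, 0], "hand": 0.085}, {"translation": [-0.025, -0.045, 0], "angular": [0, 0, 0], "hand": 0.085}, {"translation": [-0.025, -0.045, 0], "angular": [0, 0, 0], "hand": 0.085}, {"translation": [-0.025, -0.045, 0], "angular": [0, 0, 0], "hand": 0.085}, {"translation": [-0.025, -0.045, 0], "angular": [0, 0, 0], "hand": 0.085}]'

```text
time_s: 1.6
eef_pos: [0.4315, 0.1992, 0.2315]
eef_rot: [0.0, -0.001, 1.0, 0.0]
wrist_force: [0.6, -0.3, -0.5]
opening: 0.995
```

apply_moves --plan '[{"translation": [-0.0245, -0.044, 0], "angular": [0, 0, 0], "hand": 0.085}, {"translation": [-0.0245, -0.044, 0], "angular": [0, 0, 0], "hand": 0.085}, {"translation": [-0.0245, -0.044, 0], "angular": [0, 0, 0], "hand": 0.085}, {"translation": [-0.0245, -0.044, 0], "angular": [0, 0, 0], "hand": 0.085}, {"translation": [-0.0245, -0.044, 0], "angular": [0, 0, 0], "hand": 0.085}, {"translation": [0, 0, 0], "angular": [0, 0, 0], "hand": 0.085}]'

```text
time_s: 2.35
eef_pos: [0.555, -0.0222, 0.2311]
eef_rot: [0.0, 0.001, 1.0, -0.0]
wrist_force: [-0.5, 1.5, 0.4]
opening: 0.993
```

Run:
```python
from h import *
c=ctrl.camera("wrist");o=ctrl.get_obs();print(o["eef_pos"],o["dq"].max(),c["eye"],c["orientation"])
print(proj(c,[.554,-.02,.086]),proj(c,[.554,-.02,.018]))
u,v=proj(c,[.554,-.02,.05]);crop(c,u,v,75,5,"pics/w1.png")
np.save("w1.npy",c,allow_pickle=True)
```

```text
[ 0.55407444 -0.02034771  0.23093644] 0.03978925638617887 [ 0.48047784 -0.02319432  0.37423558] [ 0.70014683 -0.10514723 -0.10499881  0.69836504]
(np.float64(316.0750573222529), np.float64(182.62971309336962)) (np.float64(315.4885035650401), np.float64(169.29708561663242))
```

View pics/w1.png

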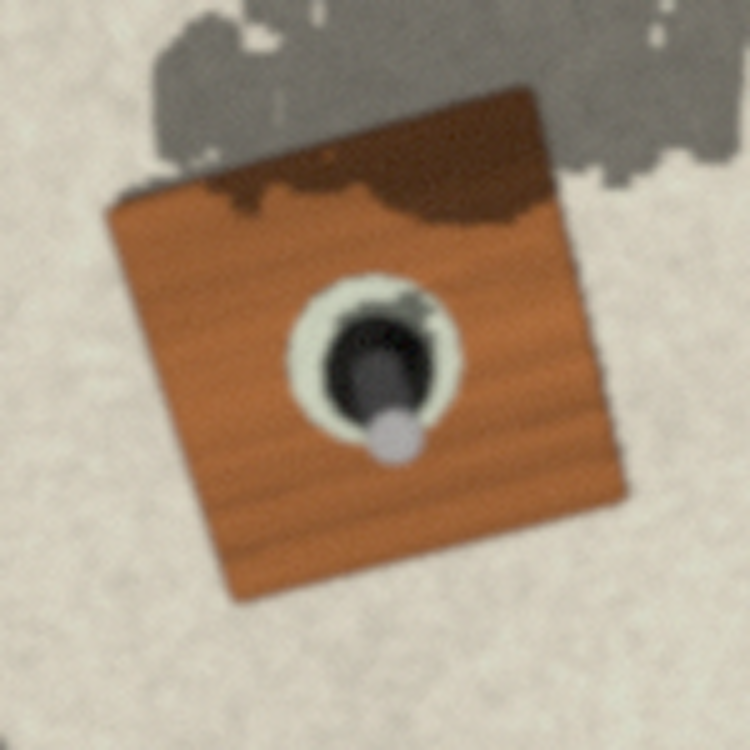

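Run:
```python
from h import *
c=np.load("w1.npy",allow_pickle=True).item()
u,v=proj(c,[.554,-.02,.05]);u0,v0=int(u)-75,int(v)-75
f=lambda x,y:(u0+(x+.5)/5-.5,v0+(y+.5)/5-.5)
cor=np.array([onz(c,*f(*p),.018)[:2] for p in [(108,208),(532,88),(628,496),(236,603)]])
print(cor,cor.mean(0))
print("ring",onz(c,*f(375,358),.018))
im=c["img"];a,b=map(int,f(394,437));print(a,b);print(im[b-8:b+9,a-8:a+9].astype(int).sum(2)//3)
print("tip",onz(c,*f(394,437),.0858))
hsv=cv2.cvtColor(im,cv2.COLOR_RGB2HSV);m=cv2.inRange(hsv,(3,90,40),(20,255,255))
cs,_=cv2.findContours(m,cv2.RETR_EXTERNAL,cv2.CHAIN_APPROX_NONE);k=max(cs,key=lambda k:cv2.contourArea(k) if cv2.pointPolygonTest(k,(u,v),False)>0 else 0)
P=np.array([onz(c,*p[0],.018)[:2] for p in k],np.float32)*1000;print(cv2.minAreaRect(P))
```

```text
[[ 0.51760395 -0.08649902]
 [ 0.48954933  0.01647644]
 [ 0.59184701  0.04466018]
 [ 0.62142255 -0.05817506]] [ 0.55510571 -0.02088436]
ring [ 0.55515644 -0.0211221   0.018     ]
318 186
[[ 34  51  57  61  60  64  62  64  61  63  62  55  46  39  58 108 156]
 [ 40  46  58  62  65  68  66  70  70  73  68  61  52  54  88 134 170]
 [ 38  43  55  60  65  69  80  90  97  98  93  85  70  84 122 160 180]
 [ 39  45  52  61  73  94 108 126 138 134 127 117 106 119 153 179 187]
 [ 64  51  56  69  95 124 142 155 160 156 155 144 136 145 169 186 178]
 [110  87  76  93 117 145 157 165 166 167 163 157 156 157 166 171 161]
 [158 136 118 119 141 157 163 165 167 167 167 164 164 156 151 144 132]
 [180 168 153 146 153 162 166 164 167 166 169 167 159 156 140 121 109]
 [177 172 166 159 159 166 167 166 167 167 167 168 165 154 136 115 101]
 [149 151 152 156 160 164 164 164 164 165 170 164 163 151 133 110  97]
 [117 123 126 141 151 160 163 164 167 167 168 162 162 143 123 106  95]
 [103 104 107 121 140 153 163 164 164 163 164 161 152 133 116 100  99]
 [ 99  97  99 109 119 137 148 156 156 161 154 147 135 118 104 101 102]
 [ 97  97  94  99 104 117 128 133 137 137 136 128 115 107 102 100 100]
 [ 99  97  96  98 100 102 109 115 116 120 113 116 107 102 103 100 103]
 [ 98  98  98  95 102 100  98 102 104 105 103 102 103 104 102 101 100]
 [101 102 102 101 104 100 102 106 102 106 103 102 105 101 101 100 101]]
tip [ 0.55766977 -0.01757739  0.0858    ]
((554.87353515625, -21.45404052734375), (108.39949798583984, 107.79293060302734), 15.484106063842773)
```

apply_moves --plan '[{"translation": [0.0123, -0.0357, 0.01], "angular": [0, 0, 0], "hand": 0.085}, {"translation": [0.0123, -0.0357, 0.02], "angular": [0, 0, 0], "hand": 0.085}, {"translation": [0.0123, -0.0357, 0.025], "angular": [0, 0, 0], "hand": 0.085}, {"translation": [0.0123, -0.0357, 0.025], "angular": [0, 0, 0], "hand": 0.085}, {"translation": [0.0123, -0.0357, 0.025], "angular": [0, 0, 0], "hand": 0.085}, {"translation": [0.0123, -0.0357, 0.025], "angular": [0, 0, 0], "hand": 0.085}, {"translation": [0, 0, 0], "angular": [0, 0, 0], "hand": 0.085}]'

```text
time_s: 3.28
eef_pos: [0.4786, -0.2331, 0.0994]
eef_rot: [-0.002, -0.0, 1.0, 0.001]
wrist_force: [0.8, 0.7, -0.1]
opening: 0.997
```

```bash
cat >> h.py <<'E'
def disc(c,p,z=.014,lo=(8,65,60),hi=(28,255,255)):
    hsv=cv2.cvtColor(c["img"],cv2.COLOR_RGB2HSV);m=cv2.inRange(hsv,lo,hi)
    cs,_=cv2.findContours(m,cv2.RETR_EXTERNAL,cv2.CHAIN_APPROX_NONE)
    u,v=proj(c,p);k=max(cs,key=lambda k:cv2.contourArea(k) if cv2.pointPolygonTest(k,(u,v),True)>-15 else 0)
    P=np.array([onz(c,*q[0],z)[:2] for q in k],np.float32)*1000
    return cv2.fitEllipse(P),cv2.minAreaRect(P),cv2.boundingRect(k)
def hole(c,p,z):
    "hole centre: child contour of disc"
    hsv=cv2.cvtColor(c["img"],cv2.COLOR_RGB2HSV);m=cv2.inRange(hsv,(8,65,60),(28,255,255))
    cs,h=cv2.findContours(m,cv2.RETR_CCOMP,cv2.CHAIN_APPROX_NONE);u,v=proj(c,p)
    for k,hh in zip(cs,h[0]):
        if hh[3]>=0 and len(k)>8 and abs(cv2.pointPolygonTest(k,(u,v),True))<25:
            P=np.array([onz(c,*q[0],z)[:2] for q in k],np.float32)*1000;print("hole",cv2.fitEllipse(P))
E
python3 - <<'E'
from h import *
c=ctrl.camera("wrist");o=ctrl.get_obs();print(o["eef_pos"])
for x in disc(c,[.48,-.2345,.014]):print(x)
hole(c,[.48,-.2345,.014],.007)
cv2.imwrite("pics/w2.png",c["img"][:,:,::-1])
E
```

```text
[ 0.47968543 -0.23250082  0.10058362]
((480.8857116699219, -236.5817413330078), (57.8741340637207, 60.26003646850586), 90.01362609863281)
((480.7694396972656, -236.7725372314453), (58.18754959106445, 60.11309814453125), 89.93780517578125)
(275, 169, 70, 69)
hole ((482.2467956542969, -236.38241577148438), (11.724557876586914, 13.962475776672363), 178.90176391601562)
```

View pics/w2.png

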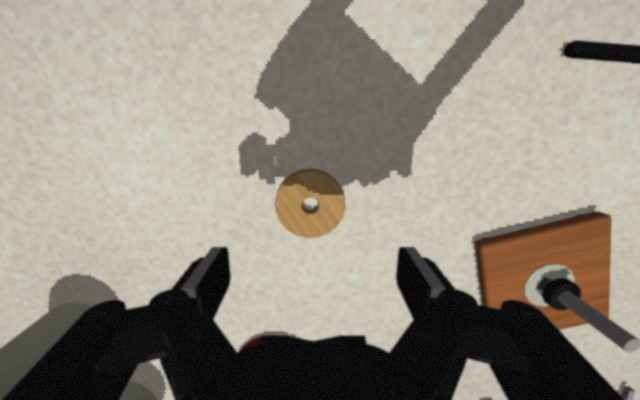

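apply_moves --plan '[{"translation": [0, -0.002, 0.03], "angular": [0, 0, 0], "hand": 0.085}, {"translation": [0, 0, 0.035], "angular": [0, 0, 0], "hand": 0.085}, {"translation": [0, 0, 0.025], "angular": [0, 0, 0], "hand": 0.085}, {"translation": [0, 0, 0.012], "angular": [0, 0, 0], "hand": 0.085}, {"translation": [0, 0, 0], "angular": [0, 0, 0], "hand": 0.07}, {"translation": [0, 0, 0], "angular": [0, 0, 0], "hand": 0.055}, {"translation": [0, 0, 0], "angular": [0, 0, 0], "hand": 0.045}, {"translation": [0, 0, 0], "angular": [0, 0, 0], "hand": 0.045}]'

```text
time_s: 4.32
eef_pos: [0.4817, -0.2357, 0.0013]
eef_rot: [0.001, -0.001, 1.0, -0.001]
wrist_force: [-0.5, 3.5, 4.9]
opening: 0.66
```

apply_moves --plan '[{"translation": [0, 0, 0], "angular": [0, 0, 0], "hand": 0.045}, {"translation": [0, 0, -0.03], "angular": [0, 0, 0], "hand": 0.045}, {"translation": [0, 0, -0.045], "angular": [0, 0, 0], "hand": 0.045}, {"translation": [0, 0, -0.045], "angular": [0, 0, 0], "hand": 0.045}, {"translation": [0, 0, 0], "angular": [0, 0, 0], "hand": 0.045}]'

```text
time_s: 4.95
eef_pos: [0.4836, -0.2376, 0.1249]
eef_rot: [0.004, -0.001, 1.0, -0.003]
wrist_force: [-0.6, 0.3, -0.3]
opening: 0.662
```

Run:
```python
from h import *
c=ctrl.camera("wrist");o=ctrl.get_obs();print(o["eef_pos"],o["opening"],o["wrist_force"])
cv2.imwrite("pics/w3.png",c["img"][:,:,::-1])
c=ctrl.camera("scene");u,v=proj(c,o["eef_pos"]);crop(c,u,v,50,7,"pics/s3.png")
```

```text
[ 0.48219532 -0.23657704  0.12239277] 0.663123761561427 [-0.38723157  0.38637671 -1.12279625]
```

View pics/w3.png

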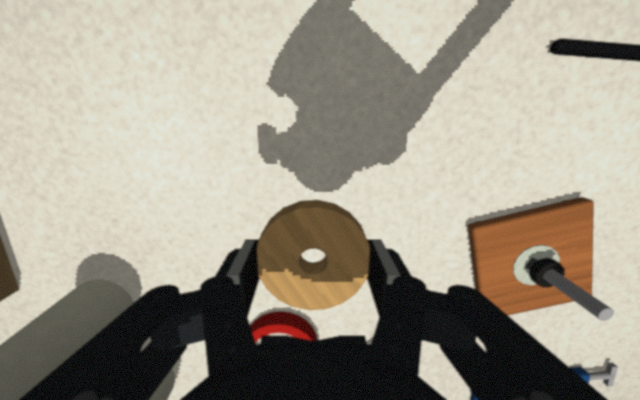

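View pics/s3.png

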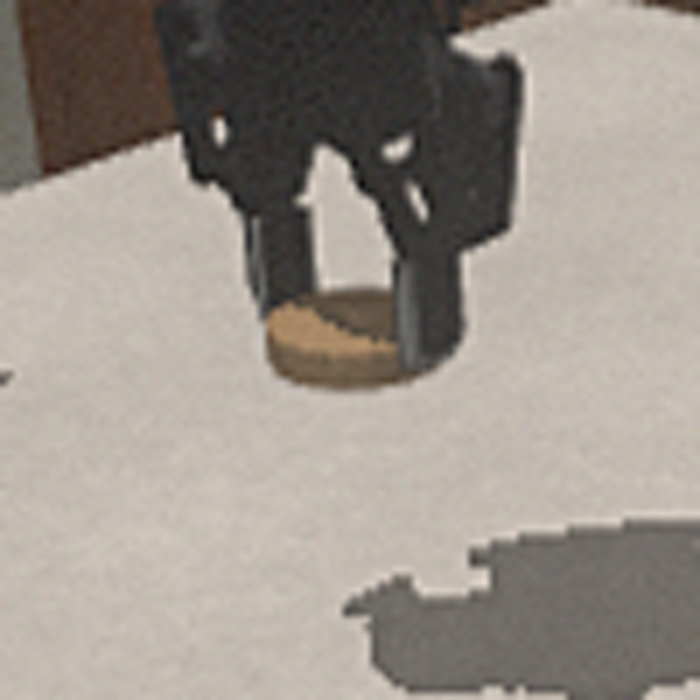

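Run:
```python
from h import *
o=ctrl.get_obs();ps=[]
c=ctrl.camera("wrist")
for i in range(6):
    ps.append(ctrl.get_obs()["eef_pos"]);c=ctrl.camera("wrist")
p=np.mean(ps,0);print(p,np.std(ps,0),ctrl.get_obs()["time_s"])
print(c["eye"]-p)
hsv=cv2.cvtColor(c["img"],cv2.COLOR_RGB2HSV);m=cv2.inRange(hsv,(8,65,25),(28,255,255))
m[:195]=0;m[320:]=0;m[:,:250]=0;m[:,380:]=0
cs,h=cv2.findContours(m,cv2.RETR_CCOMP,cv2.CHAIN_APPROX_NONE)
for k,hh in zip(cs,h[0]):
    if len(k)<12: continue
    for z in (p[2]+.013,p[2]+.006):
        P=np.array([onz(c,*q[0],z)[:2]-p[:2] for q in k],np.float32)*1000
        print(hh[3],len(k),z-p[2],cv2.fitEllipse(P),cv2.boundingRect(k))
```

```text
[ 0.4798878  -0.23488592  0.11834274] [0.00018567 0.00013174 0.00043063] 5.4
[-0.07420613 -0.00168678  0.14307616]
-1 321 0.012999999999999998 ((-1.3997200727462769, -1.2685136795043945), (58.25554656982422, 61.24868392944336), 90.62480163574219) (255, 201, 116, 109)
-1 321 0.006000000000000005 ((2.5183300971984863, -1.2460041046142578), (61.39054489135742, 64.54476165771484), 90.62480163574219) (255, 201, 116, 109)
0 60 0.012999999999999998 ((-3.5156071186065674, -1.2718110084533691), (8.915587425231934, 12.893271446228027), 179.93557739257812) (300, 247, 27, 17)
0 60 0.006000000000000005 ((0.28857722878456116, -1.2494794130325317), (9.395376205444336, 13.587119102478027), 179.93557739257812) (300, 247, 27, 17)
```

apply_moves --plan '[{"translation": [-0.0129, 0.0364, 0], "angular": [0, 0, 0], "hand": 0.045}, {"translation": [-0.0129, 0.0364, 0], "angular": [0, 0, 0], "hand": 0.045}, {"translation": [-0.0129, 0.0364, 0], "angular": [0, 0, 0], "hand": 0.045}, {"translation": [-0.0129, 0.0364, 0], "angular": [0, 0, 0], "hand": 0.045}, {"translation": [-0.0129, 0.0364, 0], "angular": [0, 0, 0], "hand": 0.045}, {"translation": [-0.0131, 0.0366, 0.01], "angular": [0, 0, 0], "hand": 0.045}, {"translation": [0, 0, 0.012], "angular": [0, 0, 0], "hand": 0.045}, {"translation": [0, 0, 0], "angular": [0, 0, 0], "hand": 0.045}, {"translation": [0, 0, 0], "angular": [0, 0, 0], "hand": 0.045}]'

```text
time_s: 6.52
eef_pos: [0.5574, -0.0177, 0.0972]
eef_rot: [-0.0, -0.0, 1.0, -0.0]
wrist_force: [-0.0, -0.7, -0.3]
opening: 0.66
```

```bash
cat >> h.py <<'E'
def avg(n=4):
    ps=[];fs=[];ts=[]
    for i in range(n):
        o=ctrl.get_obs();ps.append(o["eef_pos"]);fs.append(o["wrist_force"]);ts.append(o["torque"]);ctrl.camera("top")
    print("t",o["time_s"],"pos",np.round(np.mean(ps,0),4),"F",np.round(np.mean(fs,0),2),"T",np.round(np.mean(ts,0),2),"op",o["opening"]);return np.mean(ps,0)
E
python3 - <<'E'
from h import *
p=avg(3)
w=ctrl.camera("wrist");s=ctrl.camera("scene");t=ctrl.camera("top")
i=w["img"][150:350,220:420,::-1]
a=cv2.resize(i,(400,400),interpolation=cv2.INTER_CUBIC)
u,v=map(int,proj(s,[.555,-.02,.08]));b=cv2.resize(s["img"][v-35:v+35,u-35:u+35,::-1],(400,400),interpolation=cv2.INTER_CUBIC)
cv2.imwrite("pics/a4.png",np.hstack([a,b]))
E
```

```text
t 6.625 pos [ 0.5576 -0.0177  0.0975] F [ 0.09 -0.25  0.18] T [0.01 0.01 0.02] op 0.6580546318018015
```

View pics/a4.png

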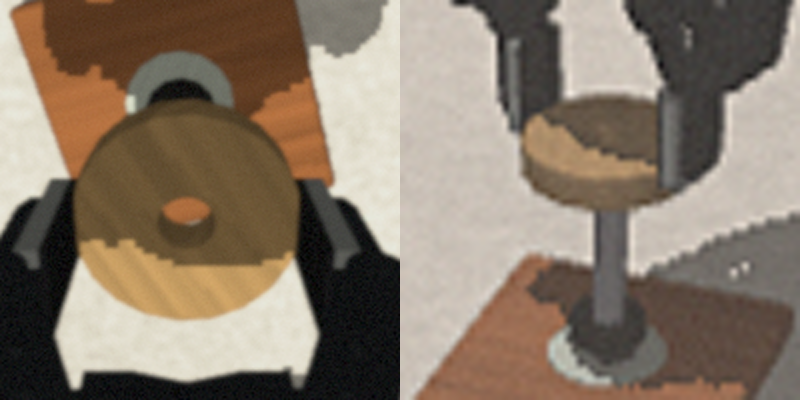

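Run:
```python
from h import *
w=ctrl.camera("wrist")
cv2.imwrite("pics/a5.png",cv2.resize(w["img"][240:275,295:335,::-1],(800,600),interpolation=cv2.INTER_NEAREST)[:600])
```

```text
(no output)
```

View pics/a5.png

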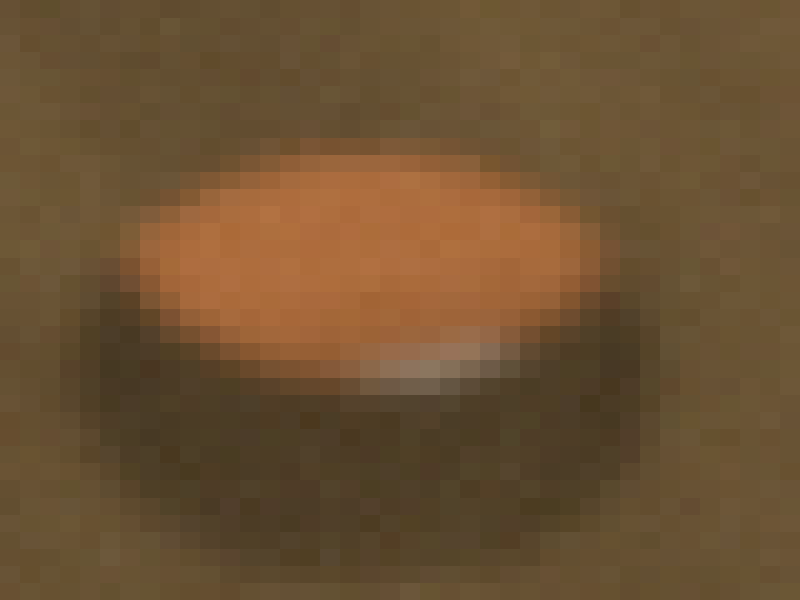

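Run:
```python
from h import *
w=ctrl.camera("wrist")
for z in(.099,):
    # rim points: lower arc lowest, top rim extremes
    print("bottom rim lowest pt",onz(w,295+18.5,240+23.2,z),"top rim left/right",onz(w,295+3.3,261,z+.014),onz(w,295+32.8,261,z+.014),"top/bot",onz(w,313.2,248.5,z+.014),onz(w,313.2,273.5,z+.014))
print("tip apex far",onz(w,318.5,240+19.3,.0858), onz(w,317,240+19.7,.0858))
print(ctrl.get_obs()["time_s"])
```

```text
bottom rim lowest pt [ 0.56559084 -0.01785448  0.099     ] top rim left/right [ 0.556217   -0.02551249  0.113     ] [ 0.55620711 -0.01075853  0.113     ] top/bot [ 0.54928552 -0.0180707   0.113     ] [ 0.56334084 -0.0180506   0.113     ]
tip apex far [ 0.5706022  -0.01478061  0.0858    ] [ 0.57087461 -0.01568741  0.0858    ]
6.925
```

apply_moves --plan '[{"translation": [0, 0.001, 0.008], "angular": [0, 0, 0], "hand": 0.045}, {"translation": [0, 0, 0.004], "angular": [0, 0, 0], "hand": 0.045}, {"translation": [0, 0, 0.002], "angular": [0, 0, 0], "hand": 0.045}, {"translation": [0, 0, 0], "angular": [0, 0, 0], "hand": 0.045}]'

```text
time_s: 7.42
eef_pos: [0.5575, -0.0156, 0.083]
eef_rot: [-0.0, -0.001, 1.0, 0.0]
wrist_force: [0.1, -0.5, 0.2]
opening: 0.662
```

Run:
```python
from h import *
p=avg(3)
w=ctrl.camera("wrist");print(w["eye"]-p,w["orientation"])
```

```text
t 7.525 pos [ 0.5576 -0.0156  0.0832] F [-0.07 -0.17 -0.05] T [ 0.01 -0.   -0.01] op 0.6599121785007412
[-0.07432717 -0.00147541  0.14337177] [ 0.69871851 -0.10466014 -0.10541065  0.69980518]
```

apply_moves --plan '[{"translation": [0, -0.0005, 0.001], "angular": [0, 0, 0], "hand": 0.045}, {"translation": [0, 0, 0.001], "angular": [0, 0, 0], "hand": 0.045}, {"translation": [0, 0, 0], "angular": [0, 0, 0], "hand": 0.045}]'

```text
time_s: 8.0
eef_pos: [0.5576, -0.0161, 0.0812]
eef_rot: [-0.0, -0.001, 1.0, 0.0]
wrist_force: [0.2, 0.8, -0.3]
opening: 0.661
```

Run:
```python
from h import *
p=avg(3)
```

```text
t 8.1 pos [ 0.5576 -0.0161  0.0812] F [-0.08  0.03 -0.47] T [ 0.01  0.02 -0.02] op 0.659843565284635
```

apply_moves --plan '[{"translation": [0, 0, 0.0015], "angular": [0, 0, 0], "hand": 0.045}, {"translation": [0, 0, 0.0015], "angular": [0, 0, 0], "hand": 0.045}, {"translation": [0, 0, 0], "angular": [0, 0, 0], "hand": 0.045}]'

```text
time_s: 8.52
eef_pos: [0.5575, -0.0161, 0.0781]
eef_rot: [-0.0, -0.001, 1.0, 0.0]
wrist_force: [0.5, -0.5, -0.7]
opening: 0.662
```

Run:
```python
from h import *
p=avg(3)
w=ctrl.camera("wrist")
cv2.imwrite("pics/a6.png",cv2.resize(w["img"][230:290,285:345,::-1],(600,600),interpolation=cv2.INTER_CUBIC))
```

```text
t 8.625 pos [ 0.5575 -0.0161  0.0781] F [ 0.18 -0.52  0.17] T [ 0.01  0.01 -0.  ] op 0.6641996111561849
```

View pics/a6.png

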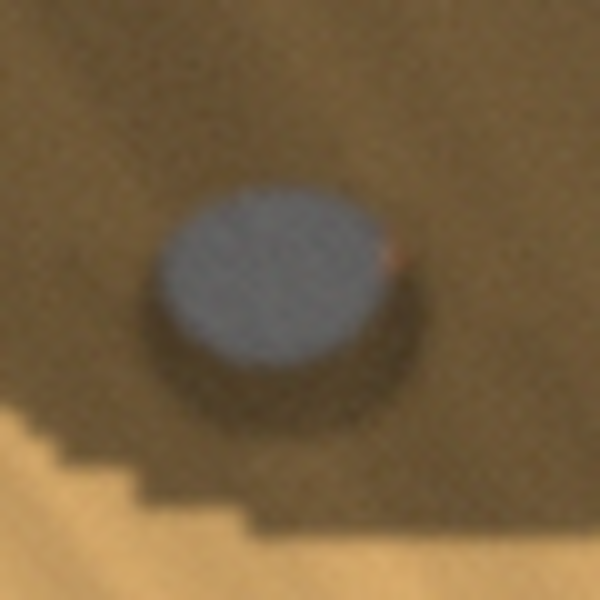

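apply_moves --plan '[{"translation": [0.0006, -0.0011, 0.003], "angular": [0, 0, 0], "hand": 0.045}, {"translation": [0.0006, -0.0011, 0.003], "angular": [0, 0, 0], "hand": 0.045}, {"translation": [0.0006, -0.001, 0.004], "angular": [0, 0, 0], "hand": 0.045}, {"translation": [0.0007, -0.001, 0.004], "angular": [0, 0, 0], "hand": 0.045}, {"translation": [0, 0, 0.004], "angular": [0, 0, 0], "hand": 0.045}, {"translation": [0, 0, 0], "angular": [0, 0, 0], "hand": 0.045}]'

```text
time_s: 9.48
eef_pos: [0.5552, -0.0203, 0.0598]
eef_rot: [0.0, -0.001, 1.0, 0.0]
wrist_force: [3.3, 1.8, -1.8]
opening: 0.668
```

Run:
```python
from h import *
p=avg(3)
```

```text
t 9.575 pos [ 0.5551 -0.0203  0.0599] F [ 3.36  2.05 -2.42] T [ 0.4  -0.55 -0.03] op 0.6630613613616857
```

apply_moves --plan '[{"translation": [0, 0, 0.005], "angular": [0, 0, 0], "hand": 0.045}, {"translation": [0, 0, 0.005], "angular": [0, 0, 0], "hand": 0.045}, {"translation": [0, 0, 0.005], "angular": [0, 0, 0], "hand": 0.045}, {"translation": [0, 0, 0.003], "angular": [0, 0, 0], "hand": 0.045}, {"translation": [0, 0, 0], "angular": [0, 0, 0], "hand": 0.045}]'

```text
time_s: 10.25
eef_pos: [0.5548, -0.0204, 0.0417]
eef_rot: [-0.0, -0.001, 1.0, 0.0]
wrist_force: [0.4, 1.3, -2.2]
opening: 0.665
```

Run:
```python
from h import *
p=avg(2)
s=ctrl.camera("scene");w=ctrl.camera("wrist")
u,v=map(int,proj(s,[.555,-.02,.05]));b=cv2.resize(s["img"][v-35:v+35,u-35:u+35,::-1],(400,400),interpolation=cv2.INTER_CUBIC)
a=cv2.resize(w["img"][170:330,240:400,::-1],(400,400),interpolation=cv2.INTER_CUBIC)
cv2.imwrite("pics/a7.png",np.hstack([a,b]))
```

```text
t 10.3 pos [ 0.5548 -0.0204  0.0418] F [ 1.27  0.94 -2.02] T [ 0.16 -0.24  0.02] op 0.6634852843735471
```

View pics/a7.png

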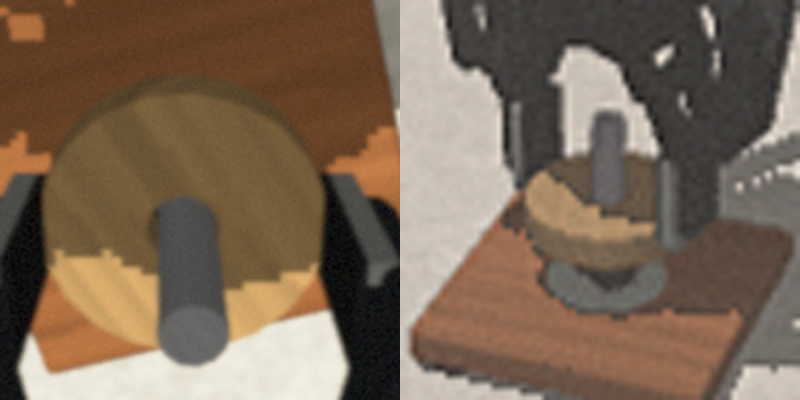

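apply_moves --plan '[{"translation": [0, 0, 0.002], "angular": [0, 0, 0], "hand": 0.045}, {"translation": [0, 0, 0.002], "angular": [0, 0, 0], "hand": 0.045}, {"translation": [0, 0, 0.002], "angular": [0, 0, 0], "hand": 0.045}, {"translation": [0, 0, 0.002], "angular": [0, 0, 0], "hand": 0.045}]'

```text
time_s: 10.95
eef_pos: [0.5552, -0.0206, 0.0347]
eef_rot: [-0.0, -0.001, 1.0, -0.0]
wrist_force: [-2.5, -0.4, 5.7]
opening: 0.66
```

apply_moves --plan '[{"translation": [0, 0, 0.001], "angular": [0, 0, 0], "hand": 0.045}, {"translation": [0, 0, 0.001], "angular": [0, 0, 0], "hand": 0.045}, {"translation": [0, 0, 0.001], "angular": [0, 0, 0], "hand": 0.045}]'

```text
time_s: 11.32
eef_pos: [0.5551, -0.0206, 0.0318]
eef_rot: [-0.0, -0.001, 1.0, -0.0]
wrist_force: [-2.9, 0.3, 5.1]
opening: 0.662
```

apply_moves --plan '[{"translation": [0, 0, 0.001], "angular": [0, 0, 0], "hand": 0.045}, {"translation": [0, 0, 0.001], "angular": [0, 0, 0], "hand": 0.045}, {"translation": [0, 0, 0.001], "angular": [0, 0, 0], "hand": 0.045}, {"translation": [0, 0, 0.0005], "angular": [0, 0, 0], "hand": 0.045}]'

```text
time_s: 11.82
eef_pos: [0.5553, -0.0207, 0.0291]
eef_rot: [-0.0, -0.001, 1.0, -0.0]
wrist_force: [-5.8, 0.2, 15.1]
opening: 0.664
```

apply_moves --plan '[{"translation": [0, 0, 0.0005], "angular": [0, 0, 0], "hand": 0.045}, {"translation": [0, 0, 0.0005], "angular": [0, 0, 0], "hand": 0.045}]'

```text
time_s: 12.08
eef_pos: [0.5554, -0.0208, 0.0289]
eef_rot: [-0.0, -0.001, 1.0, -0.0]
wrist_force: [-9.0, 0.3, 22.8]
opening: 0.662
```

apply_moves --plan '[{"translation": [0, 0, -0.001], "angular": [0, 0, 0], "hand": 0.045}]'

```text
time_s: 12.2
eef_pos: [0.5552, -0.0207, 0.0293]
eef_rot: [-0.0, -0.001, 1.0, -0.0]
wrist_force: [-4.1, -0.0, 8.9]
opening: 0.66
```

Run:
```python
from h import *
p=avg(2)
s=ctrl.camera("scene");w=ctrl.camera("wrist")
u,v=map(int,proj(s,[.555,-.02,.04]));b=cv2.resize(s["img"][v-30:v+30,u-30:u+30,::-1],(400,400),interpolation=cv2.INTER_CUBIC)
a=cv2.resize(w["img"][170:330,240:400,::-1],(400,400),interpolation=cv2.INTER_CUBIC)
cv2.imwrite("pics/a8.png",np.hstack([a,b]))
for z in (.028,.035,.042):print(z,proj(s,[.5547,-.0203,z]),(u,v))
```

```text
t 12.25 pos [ 0.5552 -0.0207  0.0292] F [-4.6   0.17 10.83] T [-0.2   0.79 -0.04] op 0.6589283885813696
0.028 (np.float64(309.8333670969251), np.float64(200.95044423802474)) (309, 196)
0.035 (np.float64(309.8112610446818), np.float64(198.11866253930015)) (309, 196)
0.042 (np.float64(309.7889449065036), np.float64(195.25996886645578)) (309, 196)
```

View pics/a8.png

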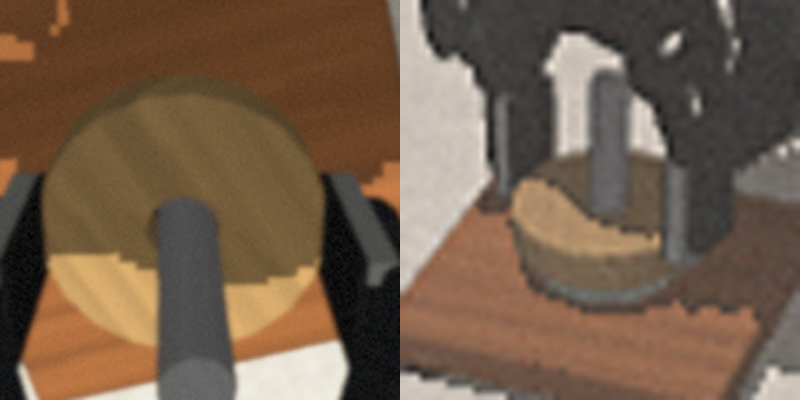

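apply_moves --plan '[{"translation": [0, 0, 0], "angular": [0, 0, 0], "hand": 0.07}, {"translation": [0, 0, 0], "angular": [0, 0, 0], "hand": 0.085}, {"translation": [0, 0, 0], "angular": [0, 0, 0], "hand": 0.085}, {"translation": [0, 0, -0.03], "angular": [0, 0, 0], "hand": 0.085}, {"translation": [0, 0, -0.06], "angular": [0, 0, 0], "hand": 0.085}, {"translation": [0, 0, -0.06], "angular": [0, 0, 0], "hand": 0.085}, {"translation": [0, 0, -0.04], "angular": [0, 0, 0], "hand": 0.085}, {"translation": [0, 0, 0], "angular": [0, 0, 0], "hand": 0.085}, {"translation": [0, 0, 0], "angular": [0, 0, 0], "hand": 0.085}]'

```text
time_s: 13.52
eef_pos: [0.5546, -0.0202, 0.2169]
eef_rot: [-0.001, -0.001, 1.0, 0.0]
wrist_force: [-0.8, 0.6, -0.1]
opening: 0.993
```

Run:
```python
from h import *
p=avg(2)
c=ctrl.camera("wrist")
u,v=proj(c,[.555,-.02,.05]);print(int(u)-75,int(v)-75);crop(c,u,v,75,5,"pics/w9.png")
np.save("w9.npy",c,allow_pickle=True);print(c["eye"]-p)
```

```text
t 13.575 pos [ 0.5544 -0.0202  0.2165] F [ 0.03  0.49 -0.09] T [-0.01  0.   -0.03] op 0.9967109587636483
238 105
[-0.07434184 -0.00148204  0.1426855 ]
```

View pics/w9.png

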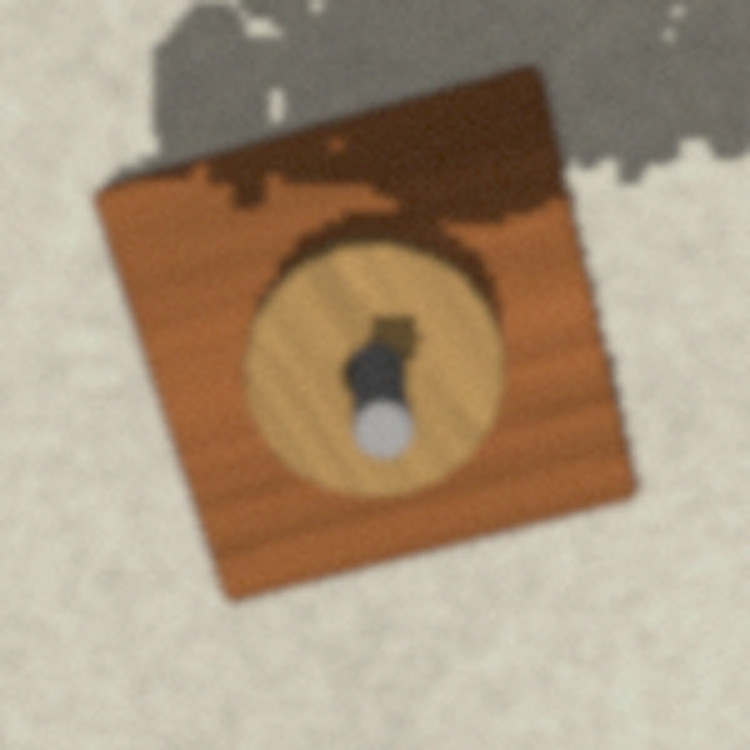

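Run:
```python
from h import *
c=np.load("w9.npy",allow_pickle=True).item()
f=lambda x,y:(238+(x+.5)/5-.5,105+(y+.5)/5-.5)
cor=np.array([onz(c,*f(*p),.018)[:2] for p in [(97,190),(540,67),(636,494),(230,603)]])
print("board",cor.mean(0),"tip",onz(c,*f(383,430),.0858),"disc",onz(c,*f(375,369),.042), "w/e",onz(c,*f(245,369),.042)[1],onz(c,*f(505,369),.042)[1],"n/s",onz(c,*f(375,242),.042)[0],onz(c,*f(375,498),.042)[0])
```

```text
board [ 0.55530521 -0.02106874] tip [ 0.5568624  -0.01972325  0.0858    ] disc [ 0.55480694 -0.02127278  0.042     ] w/e -0.05074018939903113 0.008203910481343266 n/s 0.5260438317184682 0.5856181790065665
```

apply_moves --plan '[{"translation": [0.0101, 0.0421, 0], "angular": [0, 0, 0], "hand": 0.085}, {"translation": [0.0101, 0.0421, 0.015], "angular": [0, 0, 0], "hand": 0.085}, {"translation": [0.0101, 0.0421, 0.02], "angular": [0, 0, 0], "hand": 0.085}, {"translation": [0.0101, 0.0421, 0.02], "angular": [0, 0, 0], "hand": 0.085}, {"translation": [0.0102, 0.0421, 0.02], "angular": [0, 0, 0], "hand": 0.085}, {"translation": [0.0102, 0.0421, 0.02], "angular": [0, 0, 0], "hand": 0.085}, {"translation": [0.0102, 0.0421, 0.02], "angular": [0, 0, 0], "hand": 0.085}, {"translation": [0, 0, 0], "angular": [0, 0, 0], "hand": 0.085}, {"translation": [0, 0, 0], "angular": [0, 0, 0], "hand": 0.085}]'

```text
time_s: 14.8
eef_pos: [0.4831, 0.2739, 0.102]
eef_rot: [-0.001, -0.001, 1.0, -0.0]
wrist_force: [0.4, 0.3, 0.3]
opening: 0.998
```

Run:
```python
from h import *
p=avg(3)
c=ctrl.camera("wrist");print(c["eye"]-p)
for x in disc(c,[.4835,.2745,.014]):print(x)
hole(c,[.4835,.2745,.014],.007)
```

```text
t 14.9 pos [0.4836 0.2736 0.1025] F [-0.07 -0.03  0.62] T [-0.01 -0.01 -0.04] op 0.9978964198439161
[-0.07395059 -0.00163451  0.14373578]
((483.6494445800781, 273.9062805175781), (45.90144348144531, 48.40053176879883), 94.54923248291016)
((483.5918884277344, 274.0400390625), (46.07096481323242, 48.980255126953125), 89.99200439453125)
(288, 171, 55, 56)
hole ((485.0008239746094, 273.8435974121094), (11.681668281555176, 13.744047164916992), 3.6882119178771973)
```

apply_moves --plan '[{"translation": [-0.0005, 0.001, 0.03], "angular": [0, 0, 0], "hand": 0.085}, {"translation": [0, 0, 0.035], "angular": [0, 0, 0], "hand": 0.08}, {"translation": [0, 0, 0.025], "angular": [0, 0, 0], "hand": 0.075}, {"translation": [0, 0, 0.0115], "angular": [0, 0, 0], "hand": 0.07}, {"translation": [0, 0, 0], "angular": [0, 0, 0], "hand": 0.06}, {"translation": [0, 0, 0], "angular": [0, 0, 0], "hand": 0.045}, {"translation": [0, 0, 0], "angular": [0, 0, 0], "hand": 0.035}, {"translation": [0, 0, 0], "angular": [0, 0, 0], "hand": 0.035}, {"translation": [0, 0, 0], "angular": [0, 0, 0], "hand": 0.035}]'

```text
time_s: 16.12
eef_pos: [0.4852, 0.2754, 0.0031]
eef_rot: [0.001, -0.001, 1.0, 0.0]
wrist_force: [-1.9, -1.8, 7.2]
opening: 0.533
```

Run:
```python
from h import *
p=avg(3)
```

```text
t 16.225 pos [0.4852 0.2754 0.0031] F [-1.38 -2.05  6.58] T [-0.35  0.27 -0.04] op 0.5263999611090859
```

apply_moves --plan '[{"translation": [0, 0, 0], "angular": [0, 0, 0], "hand": 0.056}, {"translation": [0, 0, -0.006], "angular": [0, 0, 0], "hand": 0.056}, {"translation": [0, 0, 0], "angular": [0, 0, 0], "hand": 0.045}, {"translation": [0, 0, 0], "angular": [0, 0, 0], "hand": 0.035}, {"translation": [0, 0, 0], "angular": [0, 0, 0], "hand": 0.035}, {"translation": [0, 0, 0], "angular": [0, 0, 0], "hand": 0.035}]'

```text
time_s: 17.02
eef_pos: [0.4846, 0.2755, 0.0093]
eef_rot: [0.001, -0.001, 1.0, 0.0]
wrist_force: [-5.0, -1.8, 16.1]
opening: 0.508
```

Run:
```python
from h import *
p=avg(3)
```

```text
t 17.125 pos [0.4846 0.2755 0.0093] F [-5.21 -1.98 15.92] T [-0.33  0.9  -0.02] op 0.5069903954429432
```

apply_moves --plan '[{"translation": [0, 0, -0.02], "angular": [0, 0, 0], "hand": 0.035}, {"translation": [0, 0, -0.03], "angular": [0, 0, 0], "hand": 0.035}, {"translation": [0, 0, -0.03], "angular": [0, 0, 0], "hand": 0.035}, {"translation": [0, 0, -0.03], "angular": [0, 0, 0], "hand": 0.035}, {"translation": [0, 0, 0], "angular": [0, 0, 0], "hand": 0.035}, {"translation": [0, 0, 0], "angular": [0, 0, 0], "hand": 0.035}]'

```text
time_s: 17.92
eef_pos: [0.4837, 0.2751, 0.1172]
eef_rot: [-0.0, -0.001, 1.0, -0.0]
wrist_force: [-1.0, 0.5, -0.6]
opening: 0.502
```

Run:
```python
from h import *
p=avg(3)
w=ctrl.camera("wrist");s=ctrl.camera("scene");np.save("w10.npy",w,allow_pickle=True);print(w["eye"]-p)
a=cv2.resize(w["img"][190:320,250:380,::-1],(400,400),interpolation=cv2.INTER_CUBIC)
u,v=map(int,proj(s,p));b=cv2.resize(s["img"][v-40:v+40,u-40:u+40,::-1],(400,400),interpolation=cv2.INTER_CUBIC)
cv2.imwrite("pics/a10.png",np.hstack([a,b]))
```

```text
t 18.025 pos [0.4833 0.275  0.1166] F [-0.55  0.4  -0.88] T [-0.03  0.    0.01] op 0.5034802092123807
[-0.07440051 -0.00144062  0.14274371]
```

View pics/a10.png

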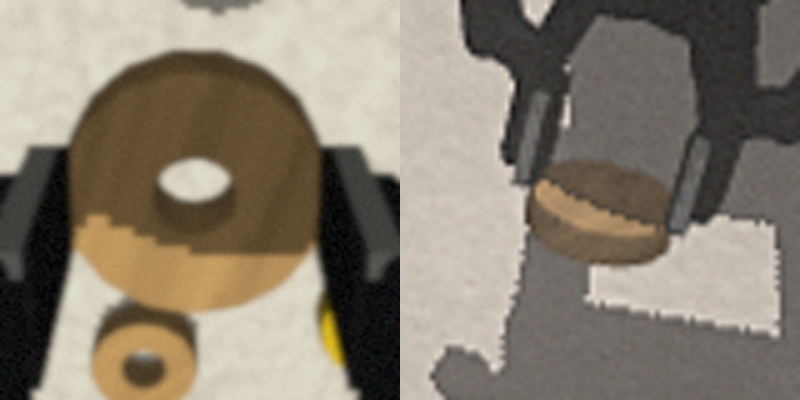

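```bash
cat >> h.py <<'E'
def held(c,p,zt,box):
    "outline at top height, hole at mid height, relative to TCP p; zt: disc top above TCP"
    hsv=cv2.cvtColor(c["img"],cv2.COLOR_RGB2HSV);m=cv2.inRange(hsv,(8,65,25),(28,255,255))
    q=np.zeros_like(m);u0,v0,u1,v1=box;q[v0:v1,u0:u1]=m[v0:v1,u0:u1]
    cs,h=cv2.findContours(q,cv2.RETR_CCOMP,cv2.CHAIN_APPROX_NONE)
    for k,hh in zip(cs,h[0]):
        if len(k)<15: continue
        z=p[2]+(zt if hh[3]<0 else zt-.007)
        P=np.array([onz(c,*r[0],z)[:2]-p[:2] for r in k],np.float32)*1000
        print("outline" if hh[3]<0 else "hole",len(k),cv2.fitEllipse(P),cv2.boundingRect(k))
E
python3 - <<'E'
from h import *
c=np.load("w10.npy",allow_pickle=True).item();p=c["eye"]-np.array([-.0743,-.0015,.1430])
held(c,p,.0047,(270,200,356,296))
E
```

```text
outline 22 ((23.253080368041992, 21.765663146972656), (1.2324413061141968, 7.717054843902588), 90.42582702636719) (353, 285, 3, 11)
outline 267 ((-0.5240464210510254, -1.7750309705734253), (44.967037200927734, 52.97871398925781), 77.84901428222656) (271, 207, 85, 89)
hole 58 ((0.25001874566078186, -1.3998194932937622), (9.86850357055664, 13.782108306884766), 0.03771798312664032) (300, 240, 26, 17)
```

apply_moves --plan '[{"translation": [-0.0104, -0.0419, 0], "angular": [0, 0, 0], "hand": 0.035}, {"translation": [-0.0104, -0.0419, 0], "angular": [0, 0, 0], "hand": 0.035}, {"translation": [-0.0104, -0.0419, 0], "angular": [0, 0, 0], "hand": 0.035}, {"translation": [-0.0104, -0.0419, 0], "angular": [0, 0, 0], "hand": 0.035}, {"translation": [-0.0104, -0.0419, 0], "angular": [0, 0, 0], "hand": 0.035}, {"translation": [-0.0105, -0.0419, 0], "angular": [0, 0, 0], "hand": 0.035}, {"translation": [-0.0105, -0.042, 0.006], "angular": [0, 0, 0], "hand": 0.035}, {"translation": [0, 0, 0.01], "angular": [0, 0, 0], "hand": 0.035}, {"translation": [0, 0, 0], "angular": [0, 0, 0], "hand": 0.035}, {"translation": [0, 0, 0], "angular": [0, 0, 0], "hand": 0.035}]'

```text
time_s: 19.42
eef_pos: [0.5572, -0.0168, 0.101]
eef_rot: [-0.0, -0.002, 1.0, 0.0]
wrist_force: [-0.1, -0.3, -0.0]
opening: 0.509
```

Run:
```python
from h import *
p=avg(3)
w=ctrl.camera("wrist");s=ctrl.camera("scene")
a=cv2.resize(w["img"][190:320,250:380,::-1],(400,400),interpolation=cv2.INTER_CUBIC)
u,v=map(int,proj(s,[.555,-.02,.08]));b=cv2.resize(s["img"][v-35:v+35,u-35:u+35,::-1],(400,400),interpolation=cv2.INTER_CUBIC)
cv2.imwrite("pics/a11.png",np.hstack([a,b]))
```

```text
t 19.525 pos [ 0.5574 -0.0169  0.1013] F [ 0.03 -0.39  0.14] T [-0.   -0.01  0.01] op 0.5049330559259632
```

View pics/a11.png

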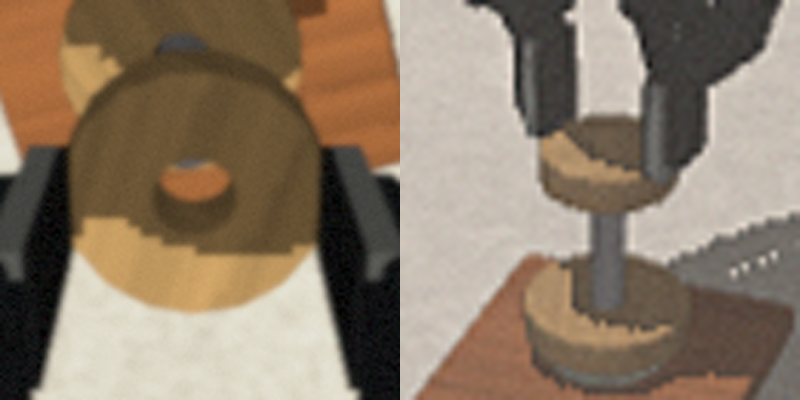

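apply_moves --plan '[{"translation": [0.001, -0.0015, 0.002], "angular": [0, 0, 0], "hand": 0.035}, {"translation": [0, 0, 0.002], "angular": [0, 0, 0], "hand": 0.035}, {"translation": [0, 0, 0.0015], "angular": [0, 0, 0], "hand": 0.035}, {"translation": [0, 0, 0.0015], "angular": [0, 0, 0], "hand": 0.035}, {"translation": [0, 0, 0], "angular": [0, 0, 0], "hand": 0.035}]'

```text
time_s: 20.3
eef_pos: [0.5565, -0.0195, 0.0941]
eef_rot: [-0.0, -0.001, 1.0, 0.0]
wrist_force: [0.0, -0.5, 0.2]
opening: 0.503
```

Run:
```python
from h import *
p=avg(3)
w=ctrl.camera("wrist")
cv2.imwrite("pics/a12.png",cv2.resize(w["img"][225:285,285:345,::-1],(500,500),interpolation=cv2.INTER_CUBIC))
```

```text
t 20.4 pos [ 0.5566 -0.0195  0.0942] F [ 0.13 -0.46 -0.03] T [0.01 0.01 0.01] op 0.5049289275904187
```

View pics/a12.png

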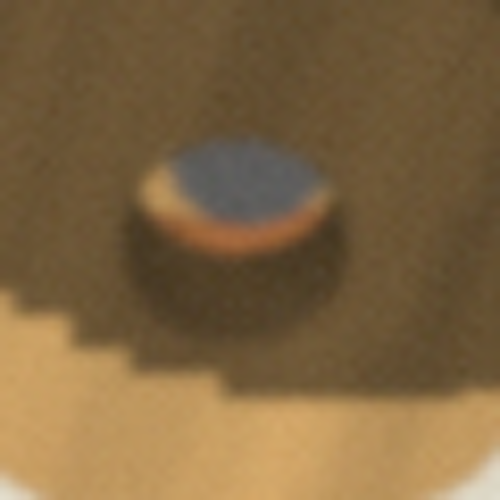

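apply_moves --plan '[{"translation": [0.0006, 0.0006, 0], "angular": [0, 0, 0], "hand": 0.035}, {"translation": [0, 0, 0.002], "angular": [0, 0, 0], "hand": 0.035}, {"translation": [0, 0, 0.0015], "angular": [0, 0, 0], "hand": 0.035}, {"translation": [0, 0, 0.001], "angular": [0, 0, 0], "hand": 0.035}, {"translation": [0, 0, 0], "angular": [0, 0, 0], "hand": 0.035}]'

```text
time_s: 21.12
eef_pos: [0.5559, -0.0189, 0.0896]
eef_rot: [-0.0, -0.001, 1.0, 0.0]
wrist_force: [0.0, 0.4, -0.4]
opening: 0.503
```

Run:
```python
from h import *
p=avg(3)
w=ctrl.camera("wrist")
cv2.imwrite("pics/a13.png",cv2.resize(w["img"][225:285,285:345,::-1],(400,400),interpolation=cv2.INTER_CUBIC))
```

```text
t 21.225 pos [ 0.556  -0.0189  0.0897] F [-0.08  0.54 -0.31] T [-0.01  0.01 -0.01] op 0.5044476620895575
```

View pics/a13.png

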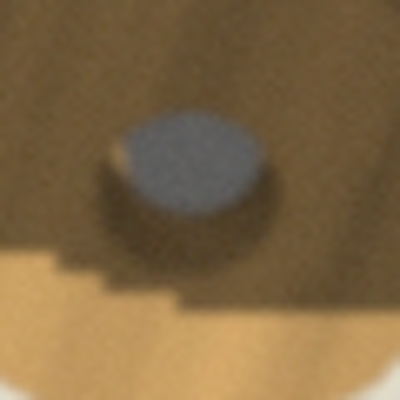

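apply_moves --plan '[{"translation": [0.0008, -0.0011, 0.002], "angular": [0, 0, 0], "hand": 0.035}, {"translation": [0.0008, -0.0011, 0.002], "angular": [0, 0, 0], "hand": 0.035}, {"translation": [0, 0, 0.004], "angular": [0, 0, 0], "hand": 0.035}, {"translation": [0, 0, 0.006], "angular": [0, 0, 0], "hand": 0.035}, {"translation": [-0.0006, 0.0006, 0.007], "angular": [0, 0, 0], "hand": 0.035}, {"translation": [0, 0, 0.007], "angular": [0, 0, 0], "hand": 0.035}, {"translation": [0, 0, 0.004], "angular": [0, 0, 0], "hand": 0.035}, {"translation": [0, 0, 0.002], "angular": [0, 0, 0], "hand": 0.035}, {"translation": [0, 0, 0], "angular": [0, 0, 0], "hand": 0.035}]'

```text
time_s: 22.45
eef_pos: [0.5547, -0.0206, 0.0554]
eef_rot: [-0.0, -0.001, 1.0, -0.0]
wrist_force: [-0.2, -0.7, -0.6]
opening: 0.509
```

apply_moves --plan '[{"translation": [0, 0, 0.001], "angular": [0, 0, 0], "hand": 0.035}, {"translation": [0, 0, 0.001], "angular": [0, 0, 0], "hand": 0.035}, {"translation": [0, 0, 0.001], "angular": [0, 0, 0], "hand": 0.035}]'

```text
time_s: 22.82
eef_pos: [0.555, -0.0206, 0.0528]
eef_rot: [-0.0, -0.001, 1.0, -0.0]
wrist_force: [-0.7, 0.4, -1.1]
opening: 0.504
```

apply_moves --plan '[{"translation": [0, 0, 0.001], "angular": [0, 0, 0], "hand": 0.035}, {"translation": [0, 0, 0.0005], "angular": [0, 0, 0], "hand": 0.035}]'

```text
time_s: 23.08
eef_pos: [0.5552, -0.0207, 0.0515]
eef_rot: [0.0, -0.001, 1.0, -0.0]
wrist_force: [-1.2, -0.4, 4.0]
opening: 0.508
```

Contact at about the expected height (0.0513). Press gently.

apply_moves --plan '[{"translation": [0, 0, 0.0005], "angular": [0, 0, 0], "hand": 0.035}, {"translation": [0, 0, 0.0005], "angular": [0, 0, 0], "hand": 0.035}]'

```text
time_s: 23.32
eef_pos: [0.5556, -0.0208, 0.0513]
eef_rot: [0.0, -0.001, 1.0, -0.0]
wrist_force: [-3.2, -0.8, 10.0]
opening: 0.51
```

apply_moves --plan '[{"translation": [0, 0, 0.0004], "angular": [0, 0, 0], "hand": 0.035}, {"translation": [0, 0, 0], "angular": [0, 0, 0], "hand": 0.035}]'

```text
time_s: 23.58
eef_pos: [0.5557, -0.0208, 0.0513]
eef_rot: [0.001, -0.001, 1.0, -0.0]
wrist_force: [-3.8, -0.4, 11.5]
opening: 0.51
```

Seated. Release, rise and look.

apply_moves --plan '[{"translation": [0, 0, -0.001], "angular": [0, 0, 0], "hand": 0.05}, {"translation": [0, 0, 0], "angular": [0, 0, 0], "hand": 0.065}, {"translation": [0, 0, 0], "angular": [0, 0, 0], "hand": 0.075}, {"translation": [0, 0, -0.03], "angular": [0, 0, 0], "hand": 0.075}, {"translation": [0, 0, -0.06], "angular": [0, 0, 0], "hand": 0.075}, {"translation": [0, 0, -0.06], "angular": [0, 0, 0], "hand": 0.075}, {"translation": [0, 0, -0.02], "angular": [0, 0, 0], "hand": 0.075}, {"translation": [0, 0, 0], "angular": [0, 0, 0], "hand": 0.075}, {"translation": [0, 0, 0], "angular": [0, 0, 0], "hand": 0.075}]'

```text
time_s: 24.7
eef_pos: [0.5541, -0.0203, 0.2191]
eef_rot: [-0.001, -0.001, 1.0, 0.0]
wrist_force: [-0.7, -0.8, -0.1]
opening: 0.878
```

Run:
```python
from h import *
p=avg(2)
c=ctrl.camera("wrist");s=ctrl.camera("scene")
u,v=proj(c,[.555,-.02,.05]);print(int(u)-60,int(v)-60);crop(c,u,v,60,6.6667,"pics/w14.png")
u,v=proj(s,[.555,-.02,.05]);crop(s,u,v,35,10,"pics/s14.png");print(int(u)-35,int(v)-35)
np.save("w14.npy",c,allow_pickle=True);np.save("s14.npy",s,allow_pickle=True)
a=cv2.imread("pics/w14.png");b=cv2.imread("pics/s14.png");cv2.imwrite("pics/a14.png",np.hstack([cv2.resize(a,(400,400)),cv2.resize(b,(400,400))]))
```

```text
t 24.75 pos [ 0.554  -0.0203  0.2189] F [-0.48 -0.09 -0.53] T [-0.    0.04  0.01] op 0.8782869179231861
253 119
274 157
```

View pics/a14.png

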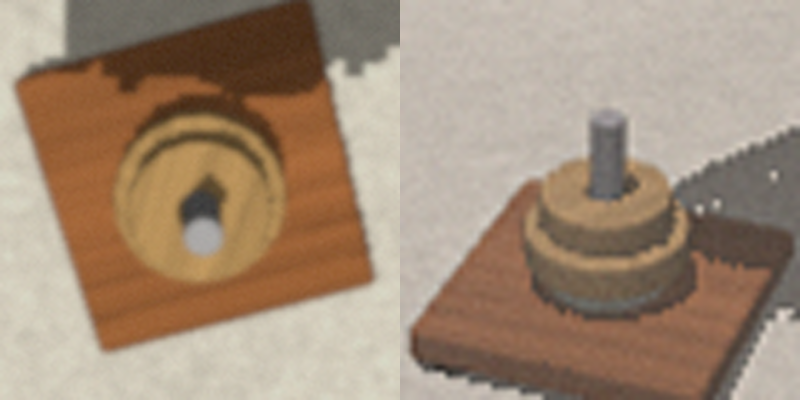

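View pics/w14.png

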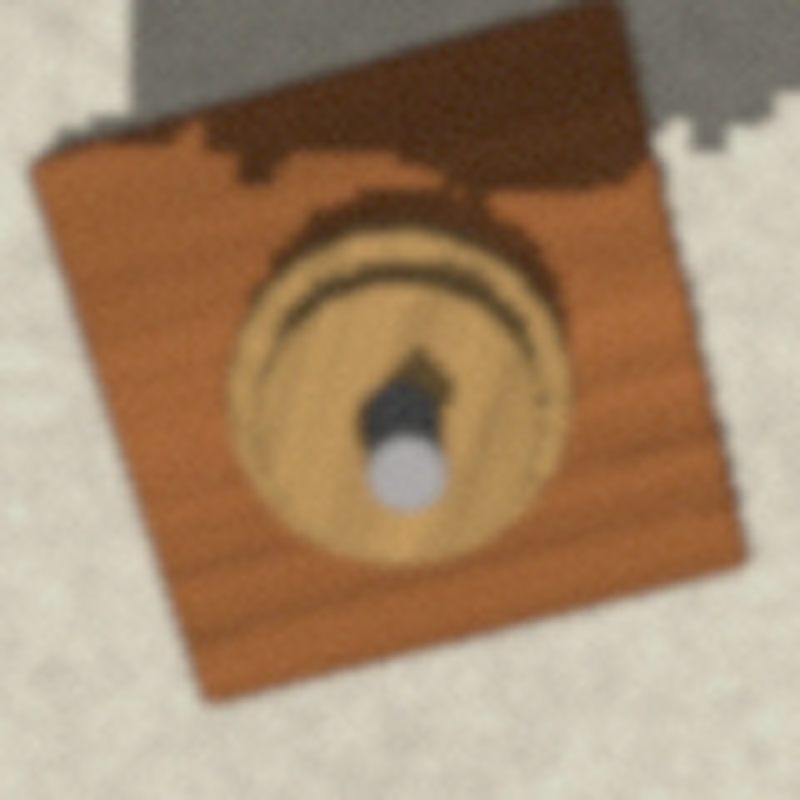

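Run:
```python
from h import *
c=np.load("w14.npy",allow_pickle=True).item();k=20/3
f=lambda x,y:(253+(x+.5)/k-.5,119+(y+.5)/k-.5)
print("tip",onz(c,*f(406,472),.0858),"mid y",onz(c,*f(257,400),.056)[1],onz(c,*f(547,400),.056)[1],"mid x",onz(c,*f(400,275),.056)[0],onz(c,*f(400,562),.056)[0])
s=np.load("s14.npy",allow_pickle=True).item()
print(proj(s,[.555,-.0205,.056]),"expected mid top centre; seen approx",274+.0+ (607-400)/400*70-.5,157+195/400*70-.5)
```

```text
tip [ 0.55620163 -0.02061057  0.0858    ] mid y -0.044949716108054025 0.002634389201732111 mid x 0.5315436839430226 0.5801368382287858
(np.float64(309.57598975281957), np.float64(189.49338665315128)) expected mid top centre; seen approx 309.725 190.625
```

apply_moves --plan '[{"translation": [-0.0069, 0.0397, 0], "angular": [0, 0, 0], "hand": 0.075}, {"translation": [-0.0069, 0.0397, 0.02], "angular": [0, 0, 0], "hand": 0.075}, {"translation": [-0.0069, 0.0397, 0.02], "angular": [0, 0, 0], "hand": 0.07}, {"translation": [-0.0069, 0.0397, 0.02], "angular": [0, 0, 0], "hand": 0.065}, {"translation": [-0.0069, 0.0397, 0.02], "angular": [0, 0, 0], "hand": 0.06}, {"translation": [-0.0069, 0.0397, 0.02], "angular": [0, 0, 0], "hand": 0.06}, {"translation": [-0.0069, 0.0397, 0.02], "angular": [0, 0, 0], "hand": 0.06}, {"translation": [0, 0, 0], "angular": [0, 0, 0], "hand": 0.06}, {"translation": [0, 0, 0], "angular": [0, 0, 0], "hand": 0.06}]'

```text
time_s: 26.02
eef_pos: [0.6024, 0.257, 0.1003]
eef_rot: [-0.001, -0.001, 1.0, -0.0]
wrist_force: [0.0, 0.5, 0.8]
opening: 0.704
```

Run:
```python
from h import *
p=avg(3)
c=ctrl.camera("wrist");print(c["eye"]-p)
for x in disc(c,[.602,.2575,.014]):print(x)
hole(c,[.602,.2575,.014],.007)
cv2.imwrite("pics/w15.png",c["img"][:,:,::-1])
```

```text
t 26.125 pos [0.6028 0.2567 0.1009] F [0.26 0.26 0.16] T [-0.02 -0.01 -0.  ] op 0.7030775209784609
[-0.07411598 -0.0016542   0.14382498]
((602.5537719726562, 257.1212463378906), (34.13473129272461, 36.912445068359375), 91.81405639648438)
((602.3646850585938, 257.0601806640625), (33.96516418457031, 37.19414520263672), 89.99594116210938)
(295, 178, 41, 43)
hole ((604.0626831054688, 257.1766662597656), (11.48753833770752, 13.785634994506836), 179.08169555664062)
```

View pics/w15.png

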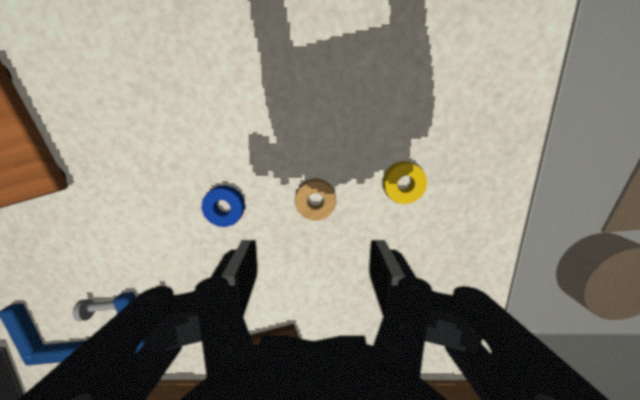

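apply_moves --plan '[{"translation": [-0.0003, 0.0017, 0.03], "angular": [0, 0, 0], "hand": 0.054}, {"translation": [0, 0, 0.035], "angular": [0, 0, 0], "hand": 0.054}, {"translation": [0, 0, 0.02], "angular": [0, 0, 0], "hand": 0.054}, {"translation": [0, 0, 0.009], "angular": [0, 0, 0], "hand": 0.054}, {"translation": [0, 0, 0], "angular": [0, 0, 0], "hand": 0.045}, {"translation": [0, 0, 0], "angular": [0, 0, 0], "hand": 0.035}, {"translation": [0, 0, 0], "angular": [0, 0, 0], "hand": 0.025}, {"translation": [0, 0, 0], "angular": [0, 0, 0], "hand": 0.025}]'

```text
time_s: 27.22
eef_pos: [0.6043, 0.2595, 0.0086]
eef_rot: [0.001, -0.001, 1.0, 0.0]
wrist_force: [0.5, -1.0, 5.3]
opening: 0.376
```

Run:
```python
from h import *
p=avg(3)
```

```text
t 27.325 pos [0.6043 0.2595 0.0086] F [-0.35 -0.63  5.62] T [-0.08  0.08  0.03] op 0.37739584514423996
```

apply_moves --plan '[{"translation": [0, 0, -0.02], "angular": [0, 0, 0], "hand": 0.025}, {"translation": [0, 0, -0.03], "angular": [0, 0, 0], "hand": 0.025}, {"translation": [0, 0, -0.03], "angular": [0, 0, 0], "hand": 0.025}, {"translation": [0, 0, -0.03], "angular": [0, 0, 0], "hand": 0.025}, {"translation": [0, 0, 0], "angular": [0, 0, 0], "hand": 0.025}, {"translation": [0, 0, 0], "angular": [0, 0, 0], "hand": 0.025}]'

```text
time_s: 28.12
eef_pos: [0.6026, 0.2591, 0.1168]
eef_rot: [-0.0, -0.001, 1.0, -0.0]
wrist_force: [0.3, 0.0, -0.6]
opening: 0.373
```

Run:
```python
from h import *
p=avg(3)
w=ctrl.camera("wrist");s=ctrl.camera("scene");print(w["eye"]-p)
held(w,w["eye"]-np.array([-.0743,-.0015,.1430]),.0054,(270,200,356,296))
a=cv2.resize(w["img"][190:320,250:380,::-1],(400,400),interpolation=cv2.INTER_CUBIC)
u,v=map(int,proj(s,p));b=cv2.resize(s["img"][v-40:v+40,u-40:u+40,::-1],(400,400),interpolation=cv2.INTER_CUBIC)
cv2.imwrite("pics/a16.png",np.hstack([a,b]))
```

```text
t 28.225 pos [0.6022 0.259  0.1161] F [-0.1  -0.09 -0.68] T [-0.01  0.01 -0.02] op 0.37411971240403263
[-0.07433171 -0.00143639  0.14263493]
outline 187 ((-2.570585250854492, -1.327157974243164), (34.05168533325195, 38.3896484375), 89.73723602294922) (282, 216, 64, 66)
hole 57 ((-0.4214327931404114, -1.3290684223175049), (9.742158889770508, 13.525367736816406), 0.9046077132225037) (300, 240, 26, 17)
```

View pics/a16.png

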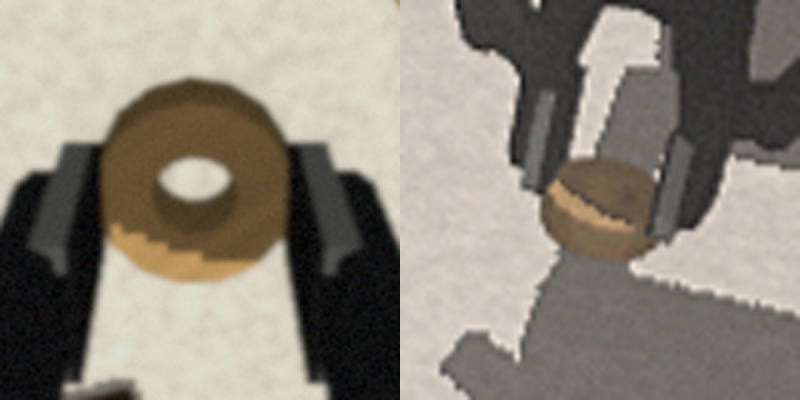

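apply_moves --plan '[{"translation": [0.0066, -0.0398, 0], "angular": [0, 0, 0], "hand": 0.025}, {"translation": [0.0066, -0.0398, 0], "angular": [0, 0, 0], "hand": 0.025}, {"translation": [0.0066, -0.0398, 0], "angular": [0, 0, 0], "hand": 0.025}, {"translation": [0.0066, -0.0398, 0], "angular": [0, 0, 0], "hand": 0.025}, {"translation": [0.0066, -0.0399, 0], "angular": [0, 0, 0], "hand": 0.025}, {"translation": [0.0066, -0.0399, 0], "angular": [0, 0, 0], "hand": 0.025}, {"translation": [0.0066, -0.0399, 0.006], "angular": [0, 0, 0], "hand": 0.025}, {"translation": [0, 0, 0.01], "angular": [0, 0, 0], "hand": 0.025}, {"translation": [0, 0, 0], "angular": [0, 0, 0], "hand": 0.025}, {"translation": [0, 0, 0], "angular": [0, 0, 0], "hand": 0.025}]'

```text
time_s: 29.62
eef_pos: [0.5574, -0.0188, 0.1007]
eef_rot: [-0.0, -0.002, 1.0, 0.0]
wrist_force: [-0.8, -0.7, -0.4]
opening: 0.369
```

Run:
```python
from h import *
p=avg(4)
```

```text
t 29.775 pos [ 0.5576 -0.0189  0.101 ] F [-0.51  0.04 -0.47] T [0.   0.03 0.02] op 0.3772451348404113
```

apply_moves --plan '[{"translation": [0.0014, 0, 0.002], "angular": [0, 0, 0], "hand": 0.025}, {"translation": [0, 0, 0.002], "angular": [0, 0, 0], "hand": 0.025}, {"translation": [0, 0, 0.002], "angular": [0, 0, 0], "hand": 0.025}, {"translation": [0, 0, 0], "angular": [0, 0, 0], "hand": 0.025}]'

```text
time_s: 30.32
eef_pos: [0.5559, -0.0198, 0.0946]
eef_rot: [-0.0, -0.001, 1.0, 0.0]
wrist_force: [-0.2, -0.3, -0.4]
opening: 0.374
```

Run:
```python
from h import *
p=avg(3)
w=ctrl.camera("wrist")
cv2.imwrite("pics/a17.png",cv2.resize(w["img"][225:285,285:345,::-1],(500,500),interpolation=cv2.INTER_CUBIC))
```

```text
t 30.425 pos [ 0.5559 -0.0199  0.0947] F [-0.34 -0.38 -0.54] T [-0.   -0.02  0.01] op 0.3690910361281276
```

View pics/a17.png

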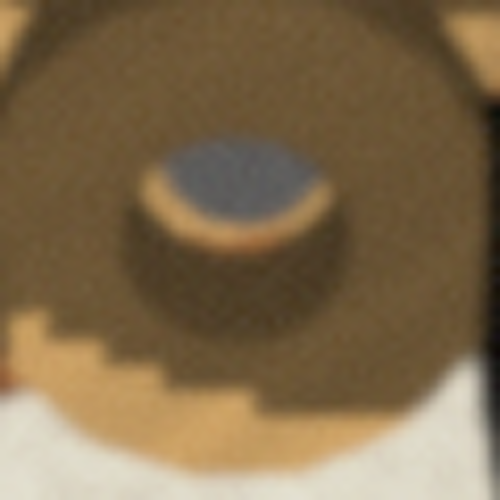

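Position hits; tip centred in the hole. Continue down.

apply_moves --plan '[{"translation": [0, 0, 0.002], "angular": [0, 0, 0], "hand": 0.025}, {"translation": [0, 0, 0.0015], "angular": [0, 0, 0], "hand": 0.025}, {"translation": [0, 0, 0.0015], "angular": [0, 0, 0], "hand": 0.025}, {"translation": [0, 0, 0], "angular": [0, 0, 0], "hand": 0.025}]'

```text
time_s: 31.02
eef_pos: [0.5559, -0.0198, 0.0897]
eef_rot: [-0.0, -0.001, 1.0, 0.0]
wrist_force: [-0.8, 0.2, 0.2]
opening: 0.374
```

Run:
```python
from h import *
p=avg(2)
w=ctrl.camera("wrist")
cv2.imwrite("pics/a18.png",cv2.resize(w["img"][225:285,285:345,::-1],(400,400),interpolation=cv2.INTER_CUBIC))
```

```text
t 31.075 pos [ 0.5559 -0.0198  0.0897] F [-0.39  0.1   0.17] T [ 0.   -0.01  0.01] op 0.3732469831945901
```

View pics/a18.png

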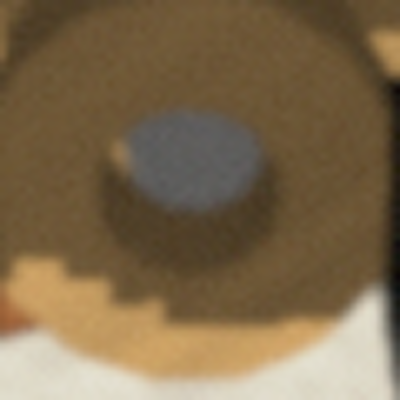

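apply_moves --plan '[{"translation": [0.0005, -0.0006, 0.003], "angular": [0, 0, 0], "hand": 0.025}, {"translation": [0.0007, -0.0005, 0.004], "angular": [0, 0, 0], "hand": 0.025}, {"translation": [0, 0, 0.004], "angular": [0, 0, 0], "hand": 0.025}, {"translation": [0, 0, 0.005], "angular": [0, 0, 0], "hand": 0.025}, {"translation": [0, 0, 0.004], "angular": [0, 0, 0], "hand": 0.025}, {"translation": [0, 0, 0.002], "angular": [0, 0, 0], "hand": 0.025}, {"translation": [0, 0, 0.001], "angular": [0, 0, 0], "hand": 0.025}]'

```text
time_s: 32.05
eef_pos: [0.5552, -0.0209, 0.067]
eef_rot: [0.0, -0.001, 1.0, 0.0]
wrist_force: [3.2, 3.7, 2.2]
opening: 0.375
```

apply_moves --plan '[{"translation": [0, 0, 0.001], "angular": [0, 0, 0], "hand": 0.025}, {"translation": [0, 0, 0.001], "angular": [0, 0, 0], "hand": 0.025}]'

```text
time_s: 32.3
eef_pos: [0.5552, -0.0209, 0.0651]
eef_rot: [0.0, -0.001, 1.0, -0.0]
wrist_force: [4.4, 3.9, 3.0]
opening: 0.37
```

apply_moves --plan '[{"translation": [0, 0, 0.0005], "angular": [0, 0, 0], "hand": 0.025}, {"translation": [0, 0, 0.0005], "angular": [0, 0, 0], "hand": 0.025}]'

```text
time_s: 32.55
eef_pos: [0.5553, -0.0212, 0.0644]
eef_rot: [0.0, -0.001, 1.0, -0.0]
wrist_force: [2.7, 2.4, 9.0]
opening: 0.371
```

Contact at the expected height (0.0646). Press a little more.

apply_moves --plan '[{"translation": [0, 0, 0.0005], "angular": [0, 0, 0], "hand": 0.025}, {"translation": [0, 0, 0.0004], "angular": [0, 0, 0], "hand": 0.025}]'

```text
time_s: 32.8
eef_pos: [0.5555, -0.0213, 0.0643]
eef_rot: [0.001, -0.001, 1.0, -0.0]
wrist_force: [0.5, 2.5, 13.4]
opening: 0.371
```

apply_moves --plan '[{"translation": [0, 0, 0.0003], "angular": [0, 0, 0], "hand": 0.025}, {"translation": [0, 0, 0], "angular": [0, 0, 0], "hand": 0.025}]'

```text
time_s: 33.05
eef_pos: [0.5555, -0.0213, 0.0643]
eef_rot: [0.001, -0.001, 1.0, -0.0]
wrist_force: [0.3, 3.2, 14.0]
opening: 0.375
```

apply_moves --plan '[{"translation": [0, 0, -0.0012], "angular": [0, 0, 0], "hand": 0.035}, {"translation": [0, 0, 0], "angular": [0, 0, 0], "hand": 0.05}, {"translation": [0, 0, 0], "angular": [0, 0, 0], "hand": 0.06}, {"translation": [0, 0, -0.03], "angular": [0, 0, 0], "hand": 0.06}, {"translation": [0, 0, -0.06], "angular": [0, 0, 0], "hand": 0.06}, {"translation": [0, 0, -0.06], "angular": [0, 0, 0], "hand": 0.06}, {"translation": [0, 0, 0], "angular": [0, 0, 0], "hand": 0.06}, {"translation": [0, 0, 0], "angular": [0, 0, 0], "hand": 0.06}]'

```text
time_s: 34.05
eef_pos: [0.554, -0.0209, 0.213]
eef_rot: [-0.001, -0.001, 1.0, 0.0]
wrist_force: [-0.2, 1.1, -0.9]
opening: 0.703
```

Run:
```python
from h import *
p=avg(2)
c=ctrl.camera("wrist");s=ctrl.camera("scene")
u,v=proj(c,[.555,-.02,.05]);print(int(u)-60,int(v)-60);crop(c,u,v,60,6.6667,"pics/w19.png")
u,v=proj(s,[.555,-.02,.05]);crop(s,u,v,35,10,"pics/s19.png");print(int(u)-35,int(v)-35)
for z in (.028,.042,.056,.070,.086): print(z,proj(s,[.555,-.0205,z]))
np.save("w19.npy",c,allow_pickle=True);np.save("s19.npy",s,allow_pickle=True)
```

```text
t 34.1 pos [ 0.5538 -0.0208  0.2125] F [ 0.01  0.92 -0.95] T [-0.03  0.02  0.03] op 0.6998718597324912
254 121
274 157
0.028 (np.float64(309.66885625270953), np.float64(200.98446628827597))
0.042 (np.float64(309.6228643436787), np.float64(195.29353694485405))
0.056 (np.float64(309.57598975281957), np.float64(189.49338665315128))
0.07 (np.float64(309.5282068231346), np.float64(183.58084067736405))
0.086 (np.float64(309.47245126032703), np.float64(176.68178005719994))
```

View pics/s19.png

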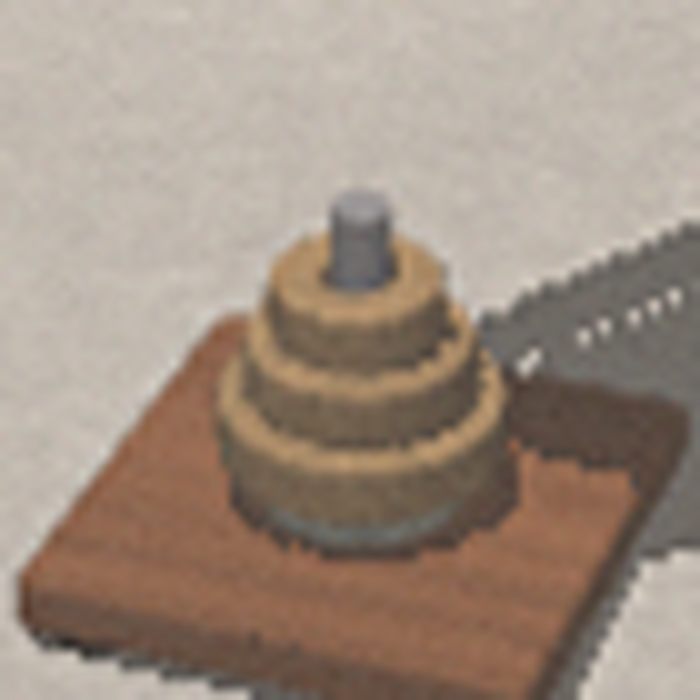

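View pics/w19.png

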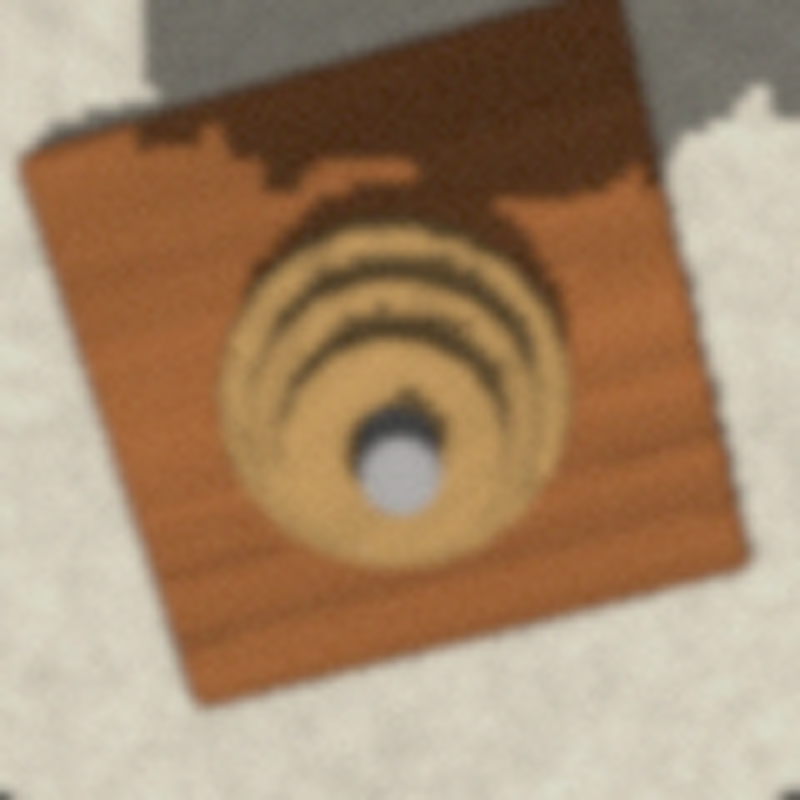

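Run:
```python
from h import *
c=np.load("w19.npy",allow_pickle=True).item();k=20/3
f=lambda x,y:(254+(x+.5)/k-.5,121+(y+.5)/k-.5)
cor=np.array([onz(c,*f(*p),.018)[:2] for p in [(22,158),(622,-6),(748,558),(200,705)]]);print("board",cor.mean(0))
print("tip",onz(c,*f(399,475),.0858)[:2])
for n,z,w,e,row,no in [("nar",.07,283,512,440,335),("mid",.056,250,542,400,268),("wide",.042,219,572,395,222)]:
    a=onz(c,*f(w,row),z)[1];b=onz(c,*f(e,row),z)[1];r={"nar":.018,"mid":.024,"wide":.03}[n];print(n,"y",(a+b)/2,"diam",b-a,"x",onz(c,*f((w+e)/2,no),z)[0]+r)
```

```text
board [ 0.5551632  -0.02108848]
tip [ 0.55616259 -0.02113423]
nar y -0.021308604082804807 diam 0.035284292307484325 x 0.5565978973445518
mid y -0.021513622982409844 diam 0.04690687939917232 x 0.5547723976160028
wide y -0.021562091536323907 diam 0.059314072503165866 x 0.5555940183185974
```

All within about 1.5 mm of the board's centre, at the right heights, and the gripper is clear. Handing in.

Run:
```python
from bench import ctrl
print(ctrl.hand_in())
```

```text
the job is handed in; nothing more can be done
None
```

The stack is built and handed in at about 34 s. All three discs are on the axle, widest, middle, then narrowest on top, and the gripper is clear of everything.

**How it went:** I found the axle's lean with the wrist camera, fed each disc over the tip, and used the discs to push the axle upright. The widest disc slid the collar down onto the board, at about 6 N while sliding. The highest reading was about 23 N, when it reached the bottom.

**Last checks:**
- **Height:** The middle and narrow discs met the disc below at bottom heights of 42.0 and 55.7 mm, against the expected 42 and 56. In the scene picture the stack's top is about 0.6 px (1.4 mm) low. The axle tip is low by nearly the same amount, so I put that down to calibration.
- **Centring:** In the wrist picture all three disc centres are within about 1.5 mm of the board's centre, and the axle tip is about 1 mm off it.
- **Level:** The discs look flat on one another. I judged this by eye and did not measure it.

**What disagreed:**
- The top and wrist cameras put the board about 1.2 mm apart, which is inside their stated accuracy.
- My first grip on the middle disc had the fingertips touching the table at about 7 N. I let go and gripped it again higher, which itself pressed on the table at about 16 N.

I left the blue and yellow look-alikes and the other items alone, but took no final picture to check them.

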